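Scan the sample carriers on the rotary stage

ROBOT

A 6-joint arm with a two-finger parallel gripper is mounted at the origin on the work surface. World frame = base frame: x ahead of the robot, y to its left, z up, the work surface at z = 0. Lengths are in m, angles in rad, forces in N, time in s.
With the tool pointing down it reaches from about 0.375 to 0.975 m from the base axis. Payload 3.8 kg.
Tool frame: the origin (TCP) lies between the finger pads; the fingertips stand 8 mm ahead of it and the grasp point (between the pads) lies 11 mm behind it (tcp_to_tips is the distance from the TCP to the fingertips, in m); z points along the fingers, y is the line along which they close (so a half turn about z gives the same grasp; the last joint's range is limited). The gripper opens to 85 mm and grips with 20 to 120 N. Pads are 22 mm wide; open, the fingers measure 114 mm over their backs; the gripper's body (76 mm by 85 mm) begins 54 mm behind the grasp point. The pads swing forward as they close: fully open they stand 13 mm farther back than shut.
Start: joints at [1.071, 0.264, 1.604, -0, 1.274, -0.037], TCP at [0.301, 0.604, 0.239] pointing down, gripper open.
Joint ranges: [-2.63, 2.63], [-0.94, 2.18], [0.31, 2.57], [-1.31, 4.45], [0, 2.66], [-2.55, 2.55]. Speed limits (rad/s): [2.57, 2.57, 3.14, 3.14, 3.14, 3.14].

INTERFACE

Orientations are given as a rotation vector (axis times angle).
In Python, from workcell import * gives the robot as it stands.
- The arm moves only by the tool move_arm, never from a script. Its argument "series" is one flat list of numbers, 7 for each row, row after row: the finger opening in cm, from 0 to 8.54, then the shift along the tool's x, y, z in cm, then the turn, a rotation vector about the tool's x, y, z in degrees. A call has 1 to 5 rows; each row shifts and turns the commanded pose from where the row before left it, along the tool's axes as they then stand; what a row does not reach is not made up. A row lasts 1/8 s, in which the tool goes at most 62.5 mm and 10.7 degrees, less where a joint would pass 70% of its speed; a pose out of reach is approached as far as the arm can. A call is refused whole if a number of a shift passes 6.25 or a number of a turn 10.7, either way. A call with a gripper value outside its range is refused whole. The fingers move at their own pace and stop on an object; "grip_force" is the grip in N (left out, the last holds). Time passes only in rows, so rows that do not move let the fingers close. It gives the time, the measured TCP pose, the force, the opening and the grip force at its end, in the units of the state.
- read_state(): the state, without advancing time (a new reading comes with each control period).
- read_camera(name): name is "scene" or "top" or "wrist"; returns the picture (400x640x3 uint8, red, green, blue); there is no depth.
- calibration(name): a dict with "camera_matrix" (3x3 intrinsics, pixels), "rvec" (rotation vector, rad) and "tvec" (3), from world to camera coordinates, as OpenCV has them. Camera axes: x right, y down, z forward; pixel columns grow to the right and rows downward; lengths in m; the calibration is good to about 2 mm. A picture is of the moment at which its call begins: read the wrist's pose just before it. calibration takes no time and is no camera call; for the wrist camera it gives the pose at the moment of the call.
- finish_job(): hands the job in; it is judged then, once.
The state is a dict: "time": time; "q": joint angles; "joint_vel": joint speeds; "joint_torque": joint torques, N m; "tool_pos": TCP position; "tcp_rot": TCP orientation; "wrist_force": force on the tool from outside, world axes, zero at the start; "torque": the same for the moment, N m; "width": opening from 0.0 (shut) to 1.0 (fully open); "grip_force": force on a finger pad.
Only numpy, scipy, OpenCV 4.12 (cv2) and the standard library are available. Lean on these libraries where they do the work, as an engineer would, in place of code of your own. Each camera call takes 0.05 s, during which the arm holds its last target. There are 200 camera calls.

TASK

Lift the lid off the round storage pot by its knob and lay it flat on the white mat; stand every sample carrier from the pot upright on the rotary stage, each on a white circle of its own, and then turn the stage anticlockwise (seen from above) by its red handle, through more than one full turn until it reaches its stop, with all the carriers riding on it past the sensor. Then stand all the carriers upright in the pot again and lay the lid flat back on the pot, centred on its rim. Leave everything else on the bench where it is, and do not turn the stage noticeably before it is loaded.

Things in the scene. Friction and masses are not known exactly. Their poses are not given: they have to be found in the camera images.
- pot: round open aluminium storage pot, fixed to the bench, outside diameter 210 mm, wall 5 mm (inside radius 100 mm), floor 6 mm thick, rim 72 mm above the bench; origin at the centre of its underside, z up. At the start it holds the carriers about 56 mm from its centre, under the lid. Left or right of the stage.
- lid: loose flat blue round lid, diameter 228 mm, 8 mm thick, 0.3 kg, with no lip: it simply lies on the pot's rim and can slide. In its centre a knob: steel neck 22 mm in diameter up to 18 mm above the lid's underside, then a black round head 32 mm in diameter from 18 to 46 mm above the underside. Origin at the centre of the lid's underside, z up through the knob
- mat: round white mat with a blue edge, fixed flat on the bench, diameter 240 mm, 3 mm thick, for the lid; origin at the centre of its underside. On the other side of the stage from the pot
- stage_top (a point): fixed point on the rotary stage's vertical axis, level with the top of its black turntable (diameter 244 mm, top 50 mm above the bench). The stage's white base is fixed to the bench and bears a white sensor head (40 x 70 mm, top 80 mm above the bench), on the side away from the robot, its face 160 mm from the axis. x of this frame points from the axis to the sensor head
- turntable (a joint): angle of the turntable, rad, growing as it turns anticlockwise seen from above; stiff enough (0.2 Nm) to stay where it is left. It starts between 0.05 and 0.45; stops are at 0 and 6.95. At 0 the handle is on the side away from the sensor head (direction -x of stage_top)
- handle_grip (a point): middle of the turntable's upright red handle: a freely spinning sleeve 24 mm in diameter, 55 mm high, its axis 100 mm from the turntable's axis; this point is on the handle's axis, 50 mm above the turntable's top face (the sleeve reaches from 18 to 73 mm above it). Moves with the turntable
- spot0 (a point): centre of a white circle, 68 mm in diameter, painted flat on the turntable's top face 70 mm from its axis; moves with the turntable. Spots 0, 1 and 2 lie 100, 180 and 260 degrees anticlockwise from the handle
- spot1 (a point): centre of a white circle, 68 mm in diameter, painted flat on the turntable's top face 70 mm from its axis; moves with the turntable. Spots 0, 1 and 2 lie 100, 180 and 260 degrees anticlockwise from the handle
- spot2 (a point): centre of a white circle, 68 mm in diameter, painted flat on the turntable's top face 70 mm from its axis; moves with the turntable. Spots 0, 1 and 2 lie 100, 180 and 260 degrees anticlockwise from the handle
- carrier0: loose sample carrier, 60 mm tall, 0.18 kg: round brass foot 60 mm in diameter and 14 mm thick, a steel neck 14 mm in diameter and on top an orange round knob 24 mm in diameter, from 36 to 60 mm above the underside. Origin at the centre of the underside, z up through the knob. Two or three of the four are present
- carrier1: loose sample carrier, 60 mm tall, 0.18 kg: round brass foot 60 mm in diameter and 14 mm thick, a steel neck 14 mm in diameter and on top an orange round knob 24 mm in diameter, from 36 to 60 mm above the underside. Origin at the centre of the underside, z up through the knob. Two or three of the four are present
- carrier2: loose sample carrier, 60 mm tall, 0.18 kg: round brass foot 60 mm in diameter and 14 mm thick, a steel neck 14 mm in diameter and on top an orange round knob 24 mm in diameter, from 36 to 60 mm above the underside. Origin at the centre of the underside, z up through the knob. Two or three of the four are present
- carrier3: loose sample carrier, 60 mm tall, 0.18 kg: round brass foot 60 mm in diameter and 14 mm thick, a steel neck 14 mm in diameter and on top an orange round knob 24 mm in diameter, from 36 to 60 mm above the underside. Origin at the centre of the underside, z up through the knob. Two or three of the four are present
- tweezers: bystander: dark steel tweezers, 130 mm long, lying flat near the robot
- wafer_dish: bystander: flat white wafer dish, 120 mm in diameter, 9 mm high
- wash_bottle: bystander: white bottle with a red cap, 68 mm in diameter, 170 mm tall
- swab_jar: bystander: clear jar with a blue cap, 64 mm in diameter, 70 mm tall, near the robot
- sample_box: bystander: grey box, 110 x 80 x 35 mm
- torch: bystander: dark hand torch, 130 mm long, lying flat
- beaker: bystander: glass beaker, 80 mm in diameter, 90 mm tall
Mind the look-alikes: they are no part of the job. What is shaped like the mat but brown or orange is not meant.

How it is judged:
By the outcome, as a careful person would: the job done as asked, in the order asked, and still so for the second after the job is handed in, with the robot touching nothing.
Of carrier0, carrier1, carrier2, carrier3 only 2 to 3 are there at a start; the rules pass over those that are not, and their reading is None.
At some moment in a run one of lid, carrier0, carrier1, carrier2, carrier3 may be knocked a few centimetres aside while the robot is not near it.
Once in a run the grip may slacken for a moment while it holds something.
It also fails if it takes over 210 s, if anything falls off the work surface, if the arm or the gripper's body presses on something with over 40 N, if the wrist force passes 120 N, or if a joint passes its speed limit or range.

## Working session

There is one attempt and no reset: what is moved stays moved. The work goes in short steps, Python scripts to look and compute and a tool call to move; the robot and the scene stay as the last step left them, time stands still between calls to the robot, and variables do not carry over. Pictures are saved under pics/ and viewed, at most 14 in all, crops included, and the job is handed in when it is done.

Besides the shell and the picture viewer there is one more tool, called after "Request:" in YAML: its name, and indented under it one key for each argument. move_arm: Moves the arm, as the interface text tells. Its arguments: {"type":"object","properties":{"series":{"type":"array"},"grip_force":{"type":"number"}},"required":["series"]}

```bash
ls; mkdir -p pics; python3 - <<'E'
from workcell import *
import cv2
s=read_state();print(s)
for n in("scene","top"):
    im=read_camera(n);cv2.imwrite(f"pics/{n}0.png",im[:,:,::-1])
    c=calibration(n);print(n,c)
E
```

```text
pics
{'time': 0.0, 'q': array([ 1.07112202e+00,  2.64750814e-01,  1.60541765e+00,  9.91200331e-06,
        1.27366081e+00, -3.69055778e-02]), 'joint_vel': array([-0.00173516,  0.000741  ,  0.00024169, -0.00029524,  0.00110063,
       -0.00092727]), 'joint_torque': array([-1.30141139e-03, -5.15099502e+01, -3.67322302e+01, -2.02826927e-04,
        1.27204557e-02, -1.03076442e-05]), 'tool_pos': array([0.30099453, 0.60336842, 0.23793999]), 'tcp_rot': array([-0.72031239, -3.05727996,  0.003383  ]), 'wrist_force': array([ 0.24537092, -0.2605638 , -0.31049121]), 'torque': array([-0.02004532, -0.03205399, -0.05337949]), 'grip_force': 0.0, 'width': 1.0006769427043214}
scene {'camera_matrix': array([[490.81430372,   0.        , 319.47601916],
       [  0.        , 490.81430372, 198.30474001],
       [  0.        ,   0.        ,   1.        ]]), 'rvec': array([ 1.54213904,  2.2974832 , -0.62831385]), 'tvec': array([ 0.1955113 , -0.29800072,  1.88967547])}
top {'camera_matrix': array([[415.83043953,   0.        , 322.71198105],
       [  0.        , 415.83043953, 203.11905003],
       [  0.        ,   0.        ,   1.        ]]), 'rvec': array([ 2.19523038, -2.14720087,  0.11373147]), 'tvec': array([-0.01552794,  0.43750054,  1.74097127])}
```

View pics/scene0.png

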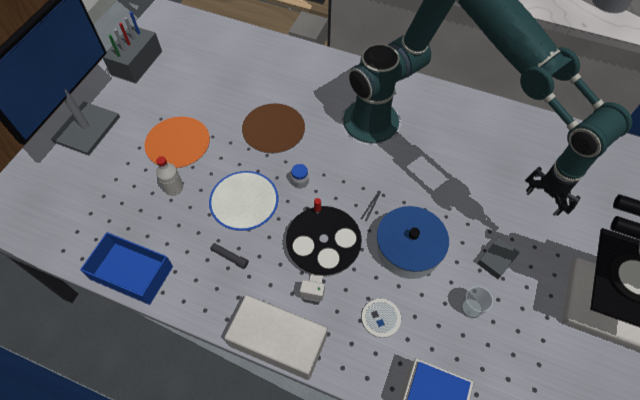

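View pics/top0.png

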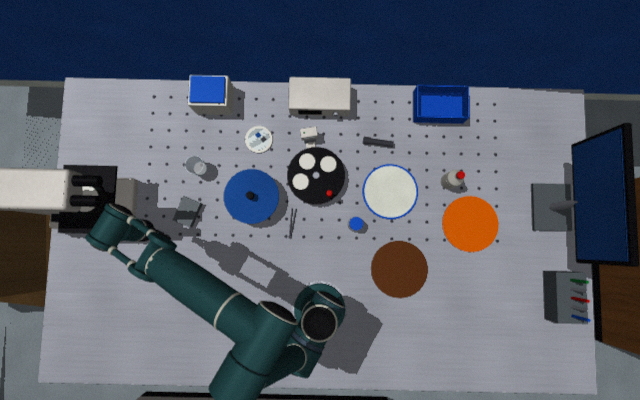

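Candidates (top view):
- Lid: blue disc with black knob (251,195). Not the blue trays (208,90) and (442,104), nor the swab jar cap (357,224).
- Mat: white disc with blue edge (390,191). Not the orange disc (470,223), the brown disc (400,269) or the wafer dish (258,139).
- Handle: red dot on the black turntable (328,192). Not the bottle cap (461,175).

I'll measure these and take a close crop.

```bash
cat > h.py <<'E'
from workcell import *
import numpy as np, cv2
from scipy.spatial.transform import Rotation as R
def ray(c,px):
    K=c["camera_matrix"];M=R.from_rotvec(c["rvec"]).as_matrix()
    o=-M.T@c["tvec"];d=M.T@np.linalg.solve(K,[px[0],px[1],1.]);return o,d
def onz(c,px,z):
    o,d=ray(c,px);return o+d*(z-o[2])/d[2]
def proj(c,p):
    return cv2.projectPoints(np.array(p,float).reshape(-1,1,3),c["rvec"],c["tvec"],c["camera_matrix"],None)[0][:,0]
COL=dict(orange=((3,120,90),(16,255,255)),blue=((102,120,40),(122,255,255)),white=((0,0,170),(180,50,255)),black=((0,0,0),(180,255,45)),red=((0,150,60),(2,255,255)))
def mask(im,col):
    return cv2.inRange(cv2.cvtColor(im,cv2.COLOR_RGB2HSV),*[np.array(x,np.uint8) for x in COL[col]])
def blobs(im,col,roi,amin=15):
    """roi x0,y0,x1,y1 -> list of (area, hull moments centroid)"""
    m=np.zeros(im.shape[:2],np.uint8);x0,y0,x1,y1=map(int,roi);m[y0:y1,x0:x1]=mask(im,col)[y0:y1,x0:x1]
    out=[]
    for c in cv2.findContours(m,cv2.RETR_EXTERNAL,cv2.CHAIN_APPROX_NONE)[0]:
        c=cv2.convexHull(c);M=cv2.moments(c)
        if M["m00"]>amin: out.append((round(M["m00"]),M["m10"]/M["m00"],M["m01"]/M["m00"]))
    return sorted(out,reverse=True)
E
python3 - <<'E'
from h import *
np.set_printoptions(precision=4,suppress=True)
cal={n:calibration(n) for n in("top","scene")}
im={n:cv2.imread(f"pics/{n}0.png")[:,:,::-1].copy() for n in cal}
def go(n,col,roi,z,k=3):
    for b in blobs(im[n],col,roi)[:k]: print(n,col,np.round(b,1),onz(cal[n],b[1:],z))
go("top","blue",(215,160,285,230),.080,1);go("scene","blue",(370,200,455,275),.080,1)
go("top","black",(240,185,262,207),.118);go("scene","black",(405,222,425,245),.118)
go("top","blue",(355,160,425,222),.003,1);go("scene","blue",(205,165,282,232),.003,1)
go("top","black",(285,145,348,208),.050,1);go("scene","black",(283,205,365,278),.050,1)
go("top","white",(288,148,345,205),.050,4);go("scene","white",(287,226,360,272),.050,4)
go("top","red",(318,180,340,205),.123);go("scene","red",(310,195,325,215),.123)
t=im["top"][140:235,215:425];s=im["scene"][150:280,200:455]
t=cv2.resize(t,None,fx=3,fy=3);s=cv2.resize(s,(t.shape[1],int(130*630/255)))
cv2.imwrite("pics/crop0.png",np.vstack([t,s])[:600,:,::-1])
s=read_state();print(R.from_rotvec(s["tcp_rot"]).as_matrix())
E
```

```text
top blue [2324.  251.  196.] [0.4545 0.2893 0.08  ]
scene blue [3584.   412.5  238.3] [0.4648 0.2934 0.08  ]
top black [ 37.  250.4 195.2] [0.4535 0.2853 0.118 ]
scene black [ 86.  413.7 233.3] [0.4675 0.2913 0.118 ]
top blue [2374.   389.8  191.3] [ 0.4974 -0.2933  0.003 ]
scene blue [3152.   243.2  200.3] [ 0.5058 -0.2904  0.003 ]
top black [2483.   315.9  175.3] [0.5516 0.0256 0.05  ]
scene black [3983.   323.   240.2] [0.5644 0.0305 0.05  ]
top white [172.  306.6 161.1] [0.6116 0.0661 0.05  ]
top white [172.  300.1 181.3] [0.5247 0.0908 0.05  ]
top white [168.  327.8 163.8] [ 0.602  -0.0236  0.05  ]
scene white [294. 328. 258.] [0.6158 0.0681 0.05  ]
scene white [282.  303.  245.5] [ 0.6059 -0.0215  0.05  ]
scene white [272.  345.1 237.6] [0.5289 0.0926 0.05  ]
top red [ 25.  329.  192.6] [ 0.4705 -0.0297  0.123 ]
scene red [ 64.  317.2 204.5] [ 0.4884 -0.0211  0.123 ]
[[-0.8948  0.4465 -0.001 ]
 [ 0.4465  0.8948 -0.0018]
 [ 0.0001 -0.0021 -1.    ]]
```

View pics/crop0.png

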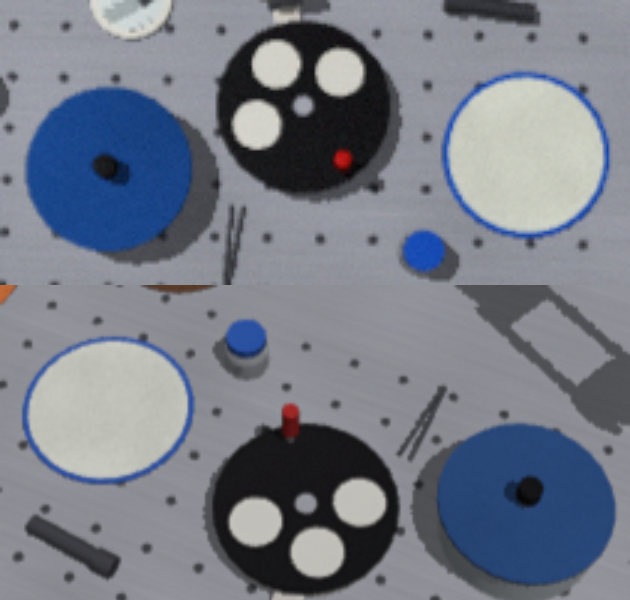

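The crop confirms it: blue lid with black knob (105,165), black turntable with three white spots and the red handle (343,160), and the white blue-edged mat (525,155). Next I square the tool with the world axes.

```bash
cat >> h.py <<'E'
def to(x,y,z,yaw=0):
    """needed shift (cm, tool axes) and turn (deg) to TCP x,y,z with tool y at yaw (deg) from world x, pointing down"""
    s=read_state();M=R.from_rotvec(s["tcp_rot"]).as_matrix()
    c,n=np.cos(np.radians(yaw)),np.sin(np.radians(yaw))
    T=np.array([[-n,c,0],[c,n,0],[0,0,-1.]])
    print("t",round(s["time"],2),"shift",np.round(M.T@(np.array([x,y,z])-s["tool_pos"])*100,2),"turn",np.round(np.degrees(R.from_matrix(M.T@T).as_rotvec()),1),"pos",np.round(s["tool_pos"],4))
def wr(name=None):
    c=calibration("wrist");im=read_camera("wrist")
    if name: cv2.imwrite(f"pics/{name}.png",im[:,:,::-1])
    return c,im
E
python3 -c "
from h import *
to(.457,.29,.238)
c=calibration('wrist');M=R.from_rotvec(c['rvec']).as_matrix();print(-M.T@c['tvec'],M,c['camera_matrix'])"
```

```text
t 0.1 shift [-27.95 -21.08   0.05] turn [-0.1  0.1 63.5] pos [0.301  0.6034 0.2381]
[0.23935025 0.63464983 0.37193011] [[ 0.44696849  0.89454762 -0.00192889]
 [ 0.86000102 -0.42911152  0.27615494]
 [ 0.24620603 -0.12509141 -0.96111119]] [[340.20759452   0.         320.47899154]
 [  0.         340.20759452 202.49291297]
 [  0.           0.           1.        ]]
```

Request:
move_arm:
  series: [8.5,0,0,0,0,0,10.6,8.5,0,0,0,0,0,10.6,8.5,0,0,0,0,0,10.6,8.5,0,0,0,0,0,10.6,8.5,0,0,0,0,0,10.6]

```text
time: 0.72
tool_pos: [0.3012, 0.6036, 0.2385]
tcp_rot: [2.016, 2.409, -0.002]
wrist_force: [0.3, -0.3, -0.2]
width: 0.995
grip_force: 0.0
```

```bash
python3 -c "
from h import *
to(.457,.29,.238)"
```

```text
t 0.72 shift [-33.61   9.82   0.07] turn [-0.   0.1 10.1] pos [0.3012 0.6036 0.2385]
```

Request:
move_arm:
  series: [8.5,0,0,0,0,0,10.1,8.5,-6,3,0,0,0,0,8.5,-6,3,0,0,0,0,8.5,-6,3,0,0,0,0,8.5,-6,3,0,0,0,0]

```text
time: 1.35
tool_pos: [0.415, 0.3792, 0.2388]
tcp_rot: [2.213, 2.229, -0.001]
wrist_force: [1.2, 0.4, -0.2]
width: 0.997
grip_force: 0.0
```

Request:
move_arm:
  series: [8.5,-4,2,0,0,0,0,8.5,-3.4,1.6,0,0,0,0,8.5,0,0,0,0,0,0,8.5,0,0,0,0,0,0]

```text
time: 1.85
tool_pos: [0.4509, 0.3075, 0.239]
tcp_rot: [-2.214, -2.228, 0.0]
wrist_force: [-0.0, -0.1, 0.7]
width: 0.995
grip_force: 0.0
```

```bash
python3 - <<'E'
from h import *
c,im=wr("w1")
for b in blobs(im,"blue",(0,0,640,400),300)[:3]: print("blue",b,onz(c,b[1:],.08))
for b in blobs(im,"black",(0,0,640,400),200)[:5]: print("black",b,onz(c,b[1:],.118))
print(proj(c,[[.457,.29,.118]]))
to(.457,.29,.238)
E
```

```text
blue (47788, 330.8030586799198, 191.81739646002265) [0.46081082 0.30313786 0.08      ]
black (64302, 334.55658022627426, 345.4487046900716) [0.46488465 0.1723777  0.118     ]
black (1259, 331.3305533492189, 213.48583531903625) [0.46026676 0.29519351 0.118     ]
black (393, 210.10432569974554, 273.64249363867685) [0.36045817 0.24220176 0.118     ]
[[327.10633477 219.71538114]]
t 1.9 shift [-1.8   0.61  0.1 ] turn [-0.  -0.   0.4] pos [0.4507 0.308  0.2391]
```

View pics/w1.png

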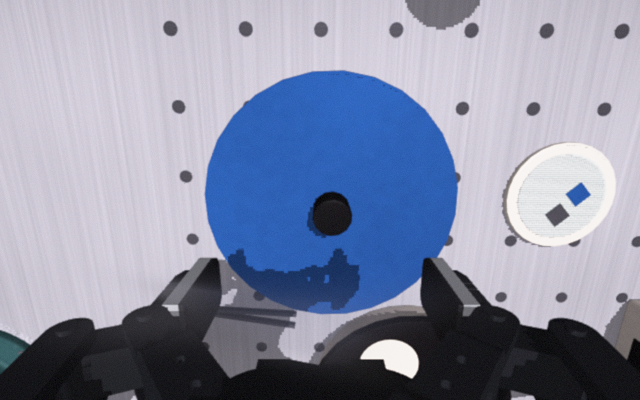

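The wrist view shows the lid at (331,192) with its knob at (331,213), between the open fingers. I'll fit circles on the plane for accuracy.

```bash
cat >> h.py <<'E'
def circ(c,im,col,roi,z,amin=15):
    """blobs whose hull, cast on plane z, is fitted by a circle: list of (r, x, y, rms)"""
    m=np.zeros(im.shape[:2],np.uint8);x0,y0,x1,y1=map(int,roi);m[y0:y1,x0:x1]=mask(im,col)[y0:y1,x0:x1]
    out=[]
    for k in cv2.findContours(m,cv2.RETR_EXTERNAL,cv2.CHAIN_APPROX_NONE)[0]:
        k=cv2.convexHull(k)[:,0]
        if len(k)<6 or cv2.contourArea(k)<amin: continue
        P=np.array([onz(c,p,z)[:2] for p in k.astype(float)])
        s=np.linalg.lstsq(np.c_[2*P,np.ones(len(P))],(P**2).sum(1),rcond=None)[0]
        r=np.sqrt(s[2]+s[0]**2+s[1]**2);out.append(np.round([r,s[0],s[1],np.std(np.hypot(*(P-s[:2]).T)-r)],4))
    return sorted(out,key=lambda o:-o[0])
E
python3 - <<'E'
from h import *
cal={n:calibration(n) for n in("top","scene")}
im={n:cv2.imread(f"pics/{n}0.png")[:,:,::-1].copy() for n in cal}
c=calibration("wrist");w=cv2.imread("pics/w1.png")[:,:,::-1].copy()
print("lid",circ(cal["top"],im["top"],"blue",(215,160,285,230),.08)[:1],circ(cal["scene"],im["scene"],"blue",(370,200,455,275),.08)[:1],circ(c,w,"blue",(200,60,470,320),.08)[:1])
print("knob",circ(c,w,"black",(290,170,370,250),.118)[:1])
print("mat",circ(cal["top"],im["top"],"blue",(355,160,425,222),.003)[:1],circ(cal["scene"],im["scene"],"blue",(205,165,282,232),.003)[:1])
print("tab",circ(cal["top"],im["top"],"black",(285,145,348,208),.05)[:1],circ(cal["scene"],im["scene"],"black",(283,205,365,278),.05)[:1])
print("spots",circ(cal["top"],im["top"],"white",(288,148,345,205),.05)[:3],circ(cal["scene"],im["scene"],"white",(287,226,360,272),.05)[:3])
print(proj(c,[[.457,.29,.118]]));
E
```

```text
lid [array([0.1125, 0.4553, 0.2892, 0.0005])] [array([0.1127, 0.461 , 0.2919, 0.0005])] [array([1.122e-01, 4.608e-01, 2.922e-01, 3.000e-04])]
knob [array([0.0165, 0.4602, 0.2954, 0.0009])]
mat [array([ 0.1193,  0.4981, -0.2935,  0.0007])] [array([ 1.189e-01,  5.018e-01, -2.917e-01,  5.000e-04])]
tab [array([0.1195, 0.5527, 0.0258, 0.0009])] [array([0.1207, 0.5599, 0.0289, 0.0014])]
spots [array([3.210e-02, 6.114e-01, 6.610e-02, 4.000e-04]), array([0.032 , 0.5248, 0.0905, 0.0006]), array([ 3.180e-02,  6.024e-01, -2.370e-02,  6.000e-04])] [array([ 3.240e-02,  6.057e-01, -2.160e-02,  2.000e-04]), array([3.220e-02, 6.154e-01, 6.800e-02, 3.000e-04]), array([3.220e-02, 5.287e-01, 9.250e-02, 4.000e-04])]
[[327.25274228 220.20928483]]
```

Request:
move_arm:
  series: [7,-1.6,1.0,0,0,0,0.4,7,0,0,4,0,0,0,7,0,0,4,0,0,0,7,0,0,4,0,0,0,7,0,0,0,0,0,0]

```text
time: 2.52
tool_pos: [0.4584, 0.2897, 0.1156]
tcp_rot: [-2.22, -2.22, 0.013]
wrist_force: [-0.4, -0.3, -0.4]
width: 0.822
grip_force: 0.0
```

```bash
python3 - <<'E'
from h import *
to(.461,.292,.095)
c,w=wr("w2")
print("lid",circ(c,w,"blue",(0,0,640,400),.08)[:1],"knob",circ(c,w,"black",(250,150,400,290),.118)[:2])
E
```

```text
t 2.52 shift [0.24 0.27 2.05] turn [-0.4  0.3  0. ] pos [0.4584 0.2897 0.1156]
lid [array([0.1106, 0.4611, 0.2944, 0.0023])] knob [array([0.0151, 0.4617, 0.2988, 0.0011])]
```

Request:
move_arm:
  series: [7,0.25,0.3,2,-0.4,0.3,0,7,0,0,0,0,0,0,0,0,0,0,0,0,0,0,0,0,0,0,0,0,0,0,0,0,0,0,0]
  grip_force: 70

```text
time: 3.2
tool_pos: [0.4647, 0.2945, 0.1011]
tcp_rot: [2.221, 2.22, 0.016]
wrist_force: [-2.6, -0.9, 6.2]
width: 0.346
grip_force: 69.2
```

Request:
move_arm:
  series: [0,0,0,0,0,0,0,0,0,0,0,0,0,0,0,0,0,-1,0,0,0,0,0,0,-2,0,0,0,0,0,0,-2,0,0,0]

```text
time: 3.82
tool_pos: [0.4636, 0.2934, 0.1497]
tcp_rot: [2.221, 2.22, 0.012]
wrist_force: [0.1, -1.2, -2.3]
width: 0.353
grip_force: 69.6
```

```bash
python3 - <<'E'
from h import *
to(.502,-.292,.195)
E
```

```text
t 3.83 shift [-58.51   3.88  -4.77] turn [ 0.4 -0.3 -0. ] pos [0.4636 0.2934 0.1497]
```

Request:
move_arm:
  series: [0,0,0,-3,0,0,0,0,0,0,-3,0,0,0,0,-3,0.3,0,0,0,0,0,-5,0.4,0,0,0,0,0,-5,0.4,0,0,0,0]

```text
time: 4.45
tool_pos: [0.4742, 0.1621, 0.2089]
tcp_rot: [2.219, 2.221, 0.014]
wrist_force: [0.1, -0.4, -2.7]
width: 0.35
grip_force: 69.7
```

Request:
move_arm:
  series: [0,-5,0.4,0,0,0,0,0,-5,0.4,0,0,0,0,0,-5,0.4,0,0,0,0,0,-5,0.4,0,0,0,0,0,-5,0.4,0,0,0,0]

```text
time: 5.08
tool_pos: [0.4941, -0.0883, 0.2078]
tcp_rot: [2.221, 2.22, 0.014]
wrist_force: [0.3, 0.3, -3.6]
width: 0.352
grip_force: 69.7
```

Request:
move_arm:
  series: [0,-5,0.4,0,0,0,0,0,-5,0.4,0,0,0,0,0,-5,0,0,0,0,0,0,-3,0,0,0,0,0,0,0,0,0,0,0,0]

```text
time: 5.7
tool_pos: [0.5019, -0.2689, 0.2066]
tcp_rot: [2.224, 2.217, 0.013]
wrist_force: [-0.0, 0.9, -3.6]
width: 0.347
grip_force: 69.7
```

```bash
python3 - <<'E'
from h import *
to(.502,-.292,.035)
c,w=wr("w3")
w2=read_camera("scene"); cv2.imwrite("pics/s3.png",w2[:,:,::-1])
z=read_state()["tool_pos"][2]-.029
print("lid",circ(c,w,"blue",(0,0,640,400),z+.008)[:1],read_state()["width"])
out=np.vstack([w,w2])
cv2.imwrite("pics/s3b.png",cv2.resize(out,(480,600))[:,:,::-1])
E
```

```text
t 5.7 shift [-2.39 -0.09 17.15] turn [ 0.4 -0.3 -0.2] pos [ 0.5019 -0.2689  0.2066]
lid [array([ 0.1109,  0.5032, -0.2701,  0.0039])] 0.35097258458850944
```

View pics/s3b.png

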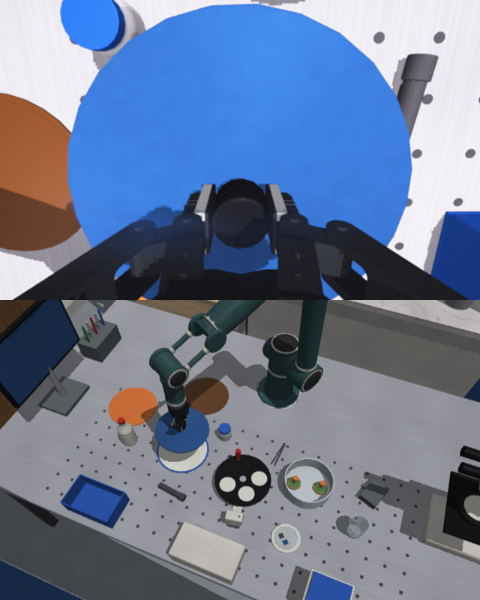

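The picture shows the lid held by its knob over the mat. The pot is open with two carriers in it, and the stage is unmoved. I'm lowering the lid.

Request:
move_arm:
  series: [0,-2.4,0,0,0.4,-0.3,-0.2,0,0,0,4,0,0,0,0,0,0,4,0,0,0,0,0,0,4,0,0,0,0,0,0,2.5,0,0,0]

```text
time: 6.42
tool_pos: [0.5014, -0.2899, 0.0593]
tcp_rot: [-2.215, -2.225, 0.002]
wrist_force: [-0.2, 0.4, -4.3]
width: 0.353
grip_force: 69.7
```

Request:
move_arm:
  series: [0,0,0,0,0,0,0,0,0,0,1.2,0,0,0,0,0,0,0.8,0,0,0,0,0,0,0.4,0,0,0,0,0,0,0.2,0,0,0]

```text
time: 7.05
tool_pos: [0.5024, -0.2907, 0.0356]
tcp_rot: [2.218, 2.225, 0.0]
wrist_force: [0.4, -0.3, -3.4]
width: 0.355
grip_force: 69.8
```

```bash
python3 - <<'E'
from h import *
to(.502,-.292,.032)
E
```

```text
t 7.05 shift [-0.13 -0.04  0.36] turn [0.  0.  0.2] pos [ 0.5024 -0.2907  0.0356]
```

Request:
move_arm:
  series: [0,0,0,0.2,0,0,0,0,0,0,0.2,0,0,0,0,0,0,0,0,0,0]

```text
time: 7.42
tool_pos: [0.5027, -0.291, 0.0322]
tcp_rot: [2.217, 2.224, 0.0]
wrist_force: [-1.9, -1.1, 0.8]
width: 0.351
grip_force: 69.0
```

Contact made. I'll release and rise, then head for the pot.

Request:
move_arm:
  series: [4.5,0,0,0,0,0,0,7,0,0,0,0,0,0,7,0,0,-2,0,0,0,7,0,0,-4,0,0,0,7,0,0,-5,0,0,0]

```text
time: 8.05
tool_pos: [0.5018, -0.2902, 0.1429]
tcp_rot: [-2.217, -2.224, 0.0]
wrist_force: [0.2, -0.1, -0.4]
width: 0.817
grip_force: 0.0
```

Request:
move_arm:
  series: [7,0,0,-5,0,0,0,7,0,0,-4,0,0,0,7,6,0,0,0,0,0,7,6,0,0,0,0,0,7,6,0,0,0,0,0]

```text
time: 8.68
tool_pos: [0.5019, -0.1092, 0.2335]
tcp_rot: [2.217, 2.222, 0.003]
wrist_force: [1.3, -0.5, -0.1]
width: 0.818
grip_force: 0.0
```

Request:
move_arm:
  series: [4.5,6,0,0,0,0,0,4.5,6,-0.5,0,0,0,0,4.5,6,-0.5,0,0,0,0,4.5,6,-1,0,0,0,0,4.5,5,-1,0,0,0,0]

```text
time: 9.3
tool_pos: [0.4705, 0.1816, 0.2334]
tcp_rot: [2.216, 2.225, 0.004]
wrist_force: [0.4, -0.3, 0.1]
width: 0.526
grip_force: 0.0
```

Request:
move_arm:
  series: [4.5,5,-1,0,0,0,0,4.5,3,0,0,0,0,0,4.5,0,0,0,0,0,0]

```text
time: 9.68
tool_pos: [0.4605, 0.2612, 0.233]
tcp_rot: [2.214, 2.228, 0.003]
wrist_force: [0.6, -0.8, 0.7]
width: 0.528
grip_force: 0.0
```

```bash
python3 - <<'E'
from h import *
to(.461,.292,.238)
c,w=wr("w4")
s=read_camera("scene");cs=calibration("scene");t=read_camera("top");ct=calibration("top")
print("knob w",circ(c,w,"orange",(0,0,640,400),.066,60)[:6])
print("knob s",circ(cs,s,"orange",(360,190,460,290),.066,8)[:6])
print("lid",circ(cs,s,"blue",(200,160,290,235),.011)[:1])
print("spots s",circ(cs,s,"white",(287,226,360,272),.05)[:3])
cv2.imwrite("pics/s4.png",s[:,:,::-1])
cv2.imwrite("pics/w4b.png",cv2.resize(np.vstack([w,s]),(480,600))[:,:,::-1])
E
```

```text
t 9.68 shift [ 3.08  0.08 -0.49] turn [ 0.1 -0.1  0.4] pos [0.4605 0.2612 0.233 ]
knob w [array([0.0132, 0.4752, 0.2382, 0.0012]), array([1.140e-02, 4.552e-01, 3.478e-01, 1.000e-04])]
knob s [array([0.0134, 0.4794, 0.2371, 0.0014]), array([0.0133, 0.4587, 0.3498, 0.002 ])]
lid [array([ 0.1267,  0.4947, -0.281 ,  0.0051])]
spots s [array([ 3.250e-02,  6.056e-01, -2.190e-02,  2.000e-04]), array([3.240e-02, 6.153e-01, 6.780e-02, 4.000e-04]), array([3.220e-02, 5.286e-01, 9.250e-02, 3.000e-04])]
```

View pics/w4b.png

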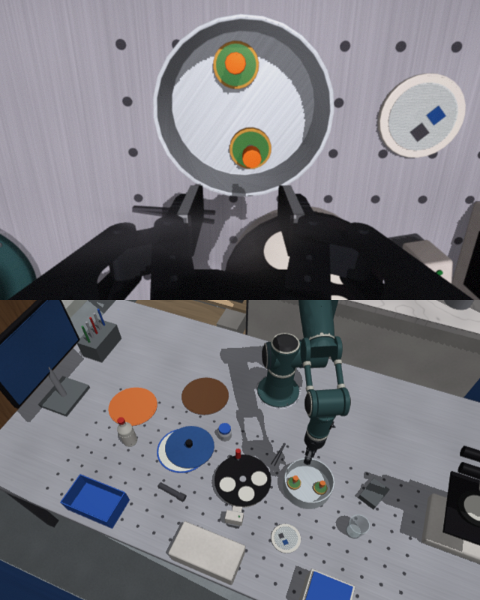

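Two carriers in the pot, knobs in the wrist picture at about (315,85) and (335,210) full-scale. The lid has been knocked off-centre on the mat, with the knob at scene (251,191). I'll mend that first.

Request:
move_arm:
  series: [7,-6,0,0,0,0,0,7,-6,0,0,0,0,0,7,-6,0.5,0,0,0,0,7,-6,0.5,0,0,0,0,7,-6,0.5,0,0,0,0]

```text
time: 10.45
tool_pos: [0.4759, -0.0439, 0.2321]
tcp_rot: [2.219, 2.222, 0.001]
wrist_force: [0.8, 0.4, -0.1]
width: 0.82
grip_force: 0.0
```

Request:
move_arm:
  series: [7,-6,0.5,0,0,0,0,7,-6,0.5,0,0,0,0,7,-5,0,0,0,0,0,7,-3,0,0,0,0,0,7,0,0,0,0,0,0]

```text
time: 11.08
tool_pos: [0.4859, -0.2437, 0.2317]
tcp_rot: [2.224, 2.219, -0.001]
wrist_force: [-0.2, 0.2, 0.1]
width: 0.822
grip_force: 0.0
```

```bash
python3 - <<'E'
from h import *
cs=calibration("scene");s=cv2.imread("pics/s4.png")[:,:,::-1].copy()
print("knob s",circ(cs,s,"black",(235,175,265,205),.045)[:2])
c,w=wr("w5")
print("lid w",circ(c,w,"blue",(0,0,640,400),.011)[:3],"knob",circ(c,w,"black",(220,100,420,300),.049,200)[:2], blobs(w,"black",(220,100,420,300),200))
to(.5,-.29,.238)
cv2.imwrite("pics/w5b.png",w[:,:,::-1])
E
```

```text
knob s [array([ 0.0178,  0.4822, -0.2648,  0.0019])]
lid w [array([ 0.1251,  0.4919, -0.2795,  0.0045]), array([ 0.0799,  0.8745, -0.445 ,  0.0104]), array([ 0.0344,  0.3363, -0.1371,  0.001 ])] knob [array([ 0.0184,  0.5787, -0.3408,  0.0051]), array([ 0.0177,  0.3966, -0.3391,  0.0043])] [(800, 311.6252342286071, 202.66229439933375), (523, 409.75143403441683, 274.6242829827916), (519, 231.36576750160563, 273.20102761721256)]
t 11.12 shift [-4.78  1.39 -0.65] turn [-0. -0. -0.] pos [ 0.4861 -0.2422  0.2316]
```

View pics/w5b.png

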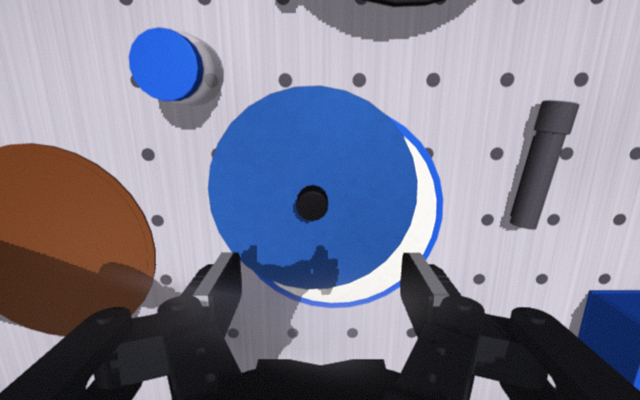

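The lid's knob is at (312,203), shifted about 3 cm on the mat with the white crescent visible at (425,190). I'll re-grasp it and set it back.

```bash
python3 - <<'E'
from h import *
c=calibration("wrist")
print(onz(c,(311.6,201),.049),onz(c,(313,188),.011))
E
```

```text
[ 0.4782577  -0.26173237  0.049     ] [ 0.47881039 -0.25799601  0.011     ]
```

Request:
move_arm:
  series: [7,-2.0,-0.6,0,0,0,0,7,0,0,5,0,0,0,7,0,0,5,0,0,0,7,0,0,4.5,0,0,0,7,0,0,3,0,0,0]

```text
time: 11.75
tool_pos: [0.4797, -0.2597, 0.0542]
tcp_rot: [-2.215, -2.224, 0.001]
wrist_force: [0.2, -0.1, 0.1]
width: 0.819
grip_force: 0.0
```

Request:
move_arm:
  series: [7,0,0,2.5,0,0,0,7,0,0,0,0,0,0,0,0,0,0,0,0,0,0,0,0,0,0,0,0,0,0,0,0,0,0,0]

```text
time: 12.38
tool_pos: [0.4819, -0.2613, 0.0335]
tcp_rot: [2.216, 2.224, 0.0]
wrist_force: [-2.6, 0.4, 5.5]
width: 0.348
grip_force: 69.1
```

Request:
move_arm:
  series: [0,0,0,0,0,0,0,0,0,0,0,0,0,0,0,0,0,-1,0,0,0,0,0,0,-1,0,0,0,0,0,0,0,0,0,0]

```text
time: 13.0
tool_pos: [0.4823, -0.2613, 0.0529]
tcp_rot: [2.216, 2.223, 0.001]
wrist_force: [0.4, -0.2, -2.3]
width: 0.351
grip_force: 69.4
```

```bash
python3 - <<'E'
from h import *
to(.502,-.292,.032)
E
```

```text
t 13.0 shift [-3.08  1.96  2.1 ] turn [0.1 0.1 0.2] pos [ 0.4823 -0.2613  0.0529]
```

Request:
move_arm:
  series: [0,-1.6,1,0,0,0,0,0,-1.6,1,0,0,0,0,0,0,0,1,0,0,0,0,0,0,0.6,0,0,0,0,0,0,0.3,0,0,0]

```text
time: 13.62
tool_pos: [0.5005, -0.2923, 0.0334]
tcp_rot: [-2.216, -2.223, 0.002]
wrist_force: [-10.7, 4.6, 24.7]
width: 0.348
grip_force: 72.5
```

Request:
move_arm:
  series: [0,0,0,0.15,0,0,0,0,0,0,0,0,0,0,4.5,0,0,0,0,0,0,7,0,0,0,0,0,0,7,0,0,-2,0,0,0]

```text
time: 14.25
tool_pos: [0.4995, -0.2913, 0.0494]
tcp_rot: [-2.214, -2.222, 0.002]
wrist_force: [-0.0, 0.6, 0.2]
width: 0.819
grip_force: 0.0
```

Request:
move_arm:
  series: [7,0,0,-4,0,0,0,7,0,0,-5,0,0,0,7,0,0,-5,0,0,0,7,0,0,-4,0,0,0,7,6,0,0,0,0,0]

```text
time: 14.88
tool_pos: [0.5044, -0.2362, 0.2378]
tcp_rot: [2.215, 2.212, 0.005]
wrist_force: [1.5, 0.7, 0.4]
width: 0.82
grip_force: 0.0
```

```bash
python3 - <<'E'
from h import *
to(.475,.238,.23)
s=read_camera("scene");cs=calibration("scene");c,w=wr("w6")
print("lid/mat",circ(cs,s,"blue",(200,160,283,235),.011)[:1],circ(c,w,"blue",(0,0,640,400),.011)[:1],"knob",circ(cs,s,"black",(225,175,265,205),.045)[:2])
E
```

```text
t 14.88 shift [47.42 -3.01  0.45] turn [ 0.6  0.4 -0.1] pos [ 0.5044 -0.2362  0.2378]
lid/mat [array([ 0.1191,  0.5049, -0.2901,  0.0014])] [array([ 0.1178,  0.5028, -0.2917,  0.0012])] knob [array([ 0.0186,  0.5038, -0.2949,  0.0022])]
```

Request:
move_arm:
  series: [4.5,6,-0.4,0,0.6,0.4,0,4.5,6,-0.4,0,0,0,0,4.5,6,-0.4,0,0,0,0,4.5,6,-0.4,0,0,0,0,4.5,6,-0.4,0,0,0,0]

```text
time: 15.6
tool_pos: [0.4799, 0.0688, 0.2337]
tcp_rot: [-2.21, -2.217, 0.003]
wrist_force: [0.4, 0.2, -0.8]
width: 0.527
grip_force: 0.0
```

Request:
move_arm:
  series: [4.5,6,-0.4,0,0,0,0,4.5,6,-0.4,0,0,0,0,4.5,5,0,0,0,0,0,4.5,0.5,0,0,0,0,0,4.5,0,0,0,0,0,0]

```text
time: 16.23
tool_pos: [0.4716, 0.2421, 0.2343]
tcp_rot: [-2.208, -2.218, 0.005]
wrist_force: [0.0, -0.3, 0.5]
width: 0.523
grip_force: 0.0
```

```bash
python3 - <<'E'
from h import *
c,w=wr("w7")
s=read_camera("scene");cs=calibration("scene")
print("knob w",circ(c,w,"orange",(0,0,640,400),.066,60)[:6],blobs(w,"orange",(0,0,640,400),60))
print("knob s",circ(cs,s,"orange",(360,190,460,290),.060,8)[:6])
to(.477,.237,.1)
E
```

```text
knob w [array([0.0125, 0.4757, 0.2379, 0.0007]), array([1.160e-02, 4.555e-01, 3.476e-01, 2.000e-04])] [(652, 302.63113496932516, 60.88266871165644), (549, 326.008803885853, 189.93139040680023)]
knob s [array([0.0135, 0.4763, 0.237 , 0.0014]), array([0.0133, 0.4555, 0.3502, 0.002 ])]
t 16.32 shift [-0.49  0.67 13.41] turn [-0.6 -0.4  0.1] pos [0.4717 0.241  0.2342]
```

Request:
move_arm:
  series: [4.5,-0.4,0.5,4,0,0,0,4.5,0,0,4,0,0,0,4.5,0,0,4,0,0,0,4.5,0,0,3,0,0,0,4.5,0,0,0,0,0,0]

```text
time: 16.95
tool_pos: [0.4729, 0.2367, 0.0815]
tcp_rot: [-2.21, -2.212, 0.014]
wrist_force: [0.3, -0.8, 0.9]
width: 0.525
grip_force: 0.0
```

```bash
python3 - <<'E'
from h import *
to(.4765,.2370,.046)
E
```

```text
t 16.95 shift [0.01 0.42 3.54] turn [-0.9 -0.2  0.1] pos [0.4729 0.2367 0.0815]
```

Request:
move_arm:
  series: [4.5,0,0.35,2,-0.9,-0.2,0,4.5,0,0,1.6,0,0,0,4.5,0,0,0,0,0,0,0,0,0,0,0,0,0,0,0,0,0,0,0,0]
  grip_force: 60

```text
time: 17.58
tool_pos: [0.4791, 0.2398, 0.0492]
tcp_rot: [2.217, 2.224, 0.012]
wrist_force: [-0.1, -0.5, 2.9]
width: 0.261
grip_force: 59.2
```

Request:
move_arm:
  series: [0,0,0,0,0,0,0,0,0,0,0,0,0,0,0,0,0,-1,0,0,0,0,0,0,-3,0,0,0,0,0,0,-3,0,0,0]

```text
time: 18.2
tool_pos: [0.4774, 0.2391, 0.1183]
tcp_rot: [2.217, 2.225, 0.008]
wrist_force: [0.9, -0.2, -2.0]
width: 0.256
grip_force: 59.0
```

```bash
python3 - <<'E'
from h import *
s=read_camera("scene");cs=calibration("scene");print("spots",circ(cs,s,"white",(280,220,365,275),.05)[:3])
to(.5287,.0925,.14)
E
```

```text
spots [array([ 3.250e-02,  6.056e-01, -2.190e-02,  2.000e-04]), array([3.230e-02, 6.153e-01, 6.800e-02, 3.000e-04]), array([3.220e-02, 5.287e-01, 9.250e-02, 4.000e-04])]
t 18.25 shift [-14.79   4.81  -1.72] turn [ 0.6 -0.3  0.2] pos [0.4803 0.2403 0.1231]
```

Request:
move_arm:
  series: [0,0,0,-3,0.6,-0.3,0.2,0,-3,1,0,0,0,0,0,-4,1.3,0,0,0,0,0,-4,1.3,0,0,0,0,0,-3,1,0,0,0,0]

```text
time: 18.88
tool_pos: [0.5239, 0.0977, 0.1474]
tcp_rot: [-2.22, -2.219, 0.008]
wrist_force: [0.3, -0.0, -1.8]
width: 0.26
grip_force: 59.3
```

Request:
move_arm:
  series: [0,-0.8,0.2,0,0,0,0,0,0,0,0,0,0,0,0,0,0,0,0,0,0]

```text
time: 19.25
tool_pos: [0.5254, 0.092, 0.1477]
tcp_rot: [-2.219, -2.22, 0.008]
wrist_force: [0.0, -0.1, -3.1]
width: 0.26
grip_force: 59.3
```

```bash
python3 - <<'E'
from h import *
to(.5287,.0925,.0932)
c,w=wr()
z=read_state()["tool_pos"][2]-.0432
print("held knob",circ(c,w,"orange",(150,100,500,400),z+.06,60)[:2])
E
```

```text
t 19.25 shift [0.06 0.36 5.45] turn [-0.3  0.1  0. ] pos [0.5254 0.092  0.1477]
held knob [array([0.0147, 0.5263, 0.0939, 0.0016])]
```

Request:
move_arm:
  series: [0,0,0.3,2,-0.3,0.1,0,0,0,0,2,0,0,0,0,0,0,0.8,0,0,0,0,0,0,0,0,0,0,0,0,0,0,0,0,0]

```text
time: 19.92
tool_pos: [0.5295, 0.0915, 0.1009]
tcp_rot: [2.221, 2.221, 0.002]
wrist_force: [-0.1, 0.0, -1.4]
width: 0.26
grip_force: 59.3
```

```bash
python3 - <<'E'
from h import *
to(.5287,.0925,.0932);print(read_state()["wrist_force"])
E
```

```text
t 19.93 shift [ 0.1  -0.08  0.77] turn [ 0.1 -0.   0. ] pos [0.5295 0.0915 0.1009]
[-0.07653532  0.00278961 -1.38082071]
```

Request:
move_arm:
  series: [0,0.1,0,0.4,0,0,0,0,0,0,0.2,0,0,0,0,0,0,0,0,0,0]

```text
time: 20.3
tool_pos: [0.5286, 0.0921, 0.0939]
tcp_rot: [-2.222, -2.221, 0.0]
wrist_force: [-0.6, 0.4, -1.6]
width: 0.259
grip_force: 59.3
```

Request:
move_arm:
  series: [0,0,0,0.1,0,0,0,0,0,0,0,0,0,0]

```text
time: 20.55
tool_pos: [0.5289, 0.092, 0.0933]
tcp_rot: [2.222, 2.221, 0.0]
wrist_force: [-0.6, -0.7, -0.1]
width: 0.26
grip_force: 59.8
```

Request:
move_arm:
  series: [3.2,0,0,0.05,0,0,0,5,0,0,0,0,0,0,5,0,0,-2,0,0,0,5,0,0,-4,0,0,0,5,0,0,-4,0,0,0]

```text
time: 21.18
tool_pos: [0.5286, 0.0921, 0.1934]
tcp_rot: [-2.222, -2.221, 0.001]
wrist_force: [-0.3, -0.8, -0.4]
width: 0.588
grip_force: 0.0
```

Request:
move_arm:
  series: [4.5,5,-1.4,-3,0,0,0,4.5,5,-1.4,0,0,0,0,4.5,5,-1.4,0,0,0,0,4.5,5,-1.4,0,0,0,0,4.5,4.6,-1.5,0,0,0,0]

```text
time: 21.8
tool_pos: [0.4574, 0.34, 0.2229]
tcp_rot: [2.221, 2.221, 0.002]
wrist_force: [0.2, 0.0, 0.6]
width: 0.527
grip_force: 0.0
```

Request:
move_arm:
  series: [4.5,0,0,0,0,0,0,4.5,0,0,0,0,0,0]

```text
time: 22.05
tool_pos: [0.4578, 0.3379, 0.2224]
tcp_rot: [2.22, 2.222, -0.001]
wrist_force: [-0.2, 0.4, -0.7]
width: 0.525
grip_force: 0.0
```

```bash
python3 - <<'E'
from h import *
c,w=wr()
s=read_camera("scene");cs=calibration("scene")
print("knob w",circ(c,w,"orange",(0,0,640,400),.066,60)[:6])
print("knob s pot",circ(cs,s,"orange",(360,190,460,290),.060,8)[:6])
print("knob s stage",circ(cs,s,"orange",(285,190,365,290),.104,8)[:6])
to(.456,.348,.1)
E
```

```text
knob w [array([0.0123, 0.4553, 0.35  , 0.0005])]
knob s pot [array([0.0133, 0.4555, 0.3502, 0.002 ])]
knob s stage [array([0.0143, 0.5284, 0.0895, 0.0019])]
t 22.15 shift [ 1.09 -0.22 12.25] turn [ 0.   0.  -0.1] pos [0.4582 0.3371 0.2225]
```

B at (.4555,.3495).

Request:
move_arm:
  series: [4.5,1.2,-0.2,4,0,0,0,4.5,0,0,4,0,0,0,4.5,0,0,4,0,0,0,4.5,0,0,2,0,0,0,4.5,0,0,0,0,0,0]

```text
time: 22.78
tool_pos: [0.4553, 0.3486, 0.0811]
tcp_rot: [-2.223, -2.219, 0.005]
wrist_force: [0.8, 1.1, 0.8]
width: 0.522
grip_force: 0.0
```

```bash
python3 - <<'E'
from h import *
to(.4555,.3495,.046)
E
```

```text
t 22.77 shift [0.09 0.03 3.51] turn [-0.2  0.1 -0.1] pos [0.4553 0.3486 0.0811]
```

Request:
move_arm:
  series: [4.5,0,0,2,-0.2,0,0,4.5,0,0,1.5,0,0,0,4.5,0,0,0,0,0,0,0,0,0,0,0,0,0,0,0,0,0,0,0,0]

```text
time: 23.4
tool_pos: [0.4568, 0.3508, 0.0487]
tcp_rot: [2.22, 2.219, 0.007]
wrist_force: [-0.9, -0.4, 2.6]
width: 0.258
grip_force: 59.1
```

Request:
move_arm:
  series: [0,0,0,0,0,0,0,0,0,0,0,0,0,0]

```text
time: 23.65
tool_pos: [0.4567, 0.3508, 0.0487]
tcp_rot: [2.22, 2.219, 0.007]
wrist_force: [-0.3, -0.5, 5.8]
width: 0.257
grip_force: 59.5
```

Request:
move_arm:
  series: [0,0,0,-1,0,0,0,0,0,0,-3,0,0,0,0,0,0,-4,0,0,0,0,0,0,-3,0,0,0,0,-3,1,0,0,0,0]

```text
time: 24.28
tool_pos: [0.4671, 0.3224, 0.1612]
tcp_rot: [2.217, 2.221, 0.014]
wrist_force: [0.8, 0.2, -2.7]
width: 0.262
grip_force: 59.1
```

```bash
python3 - <<'E'
from h import *
s=read_camera("scene");cs=calibration("scene");print("spots",circ(cs,s,"white",(280,220,365,275),.05)[:4],"knob",circ(cs,s,"orange",(285,190,365,290),.104,8)[:6])
to(.6056,-.0218,.16)
E
```

```text
spots [array([3.250e-02, 6.152e-01, 6.780e-02, 4.000e-04]), array([ 3.250e-02,  6.055e-01, -2.180e-02,  2.000e-04]), array([3.170e-02, 5.286e-01, 9.320e-02, 2.000e-04])] knob [array([0.0143, 0.5284, 0.0895, 0.0019])]
t 24.32 shift [-33.93  13.83   0.08] turn [0.4 0.1 0.1] pos [0.467  0.3173 0.1592]
```

Request:
move_arm:
  series: [0,-3,1,-4,0.4,0.1,0,0,-5,2.5,0,0,0,0,0,-5,2.5,0,0,0,0,0,-5,2.5,0,0,0,0,0,-5,2.5,0,0,0,0]

```text
time: 24.95
tool_pos: [0.5751, 0.0884, 0.1963]
tcp_rot: [-2.219, -2.218, 0.004]
wrist_force: [0.2, 0.6, -2.4]
width: 0.26
grip_force: 59.4
```

Request:
move_arm:
  series: [0,-5,1.8,0,0,0,0,0,-3.5,1,0,0,0,0,0,-2,0,2,0,0,0,0,0,0,0,0,0,0,0,0,0,0,0,0,0]

```text
time: 25.58
tool_pos: [0.602, -0.0138, 0.1754]
tcp_rot: [-2.217, -2.217, 0.004]
wrist_force: [0.3, 0.4, -1.4]
width: 0.255
grip_force: 59.3
```

```bash
python3 - <<'E'
from h import *
to(.6056,-.0218,.0927); print(read_state()["width"])
E
```

```text
t 25.57 shift [-0.83  0.41  8.26] turn [-0.3 -0.1  0. ] pos [ 0.602  -0.0138  0.1754]
0.2551600180058419
```

Request:
move_arm:
  series: [0,-0.8,0.4,1,-0.3,0,0,0,0,0,3,0,0,0,0,0,0,2.5,0,0,0,0,0,0,0.6,0,0,0,0,0,0,0,0,0,0]

```text
time: 26.2
tool_pos: [0.6073, -0.0224, 0.1055]
tcp_rot: [-2.221, -2.222, -0.004]
wrist_force: [0.4, 1.0, -2.0]
width: 0.256
grip_force: 59.3
```

```bash
python3 - <<'E'
from h import *
to(.6056,-.0218,.0927); print(read_state()["wrist_force"])
E
```

```text
t 26.2 shift [ 0.06 -0.17  1.28] turn [ 0.1 -0.1  0. ] pos [ 0.6073 -0.0224  0.1055]
[ 0.40268406  0.97703866 -2.00835711]
```

Request:
move_arm:
  series: [0,0,-0.15,0.6,0,0,0,0,0,0,0.5,0,0,0,0,0,0,0,0,0,0]

```text
time: 26.58
tool_pos: [0.6055, -0.0227, 0.0944]
tcp_rot: [-2.222, -2.221, -0.004]
wrist_force: [-0.9, -0.2, -2.1]
width: 0.26
grip_force: 59.3
```

Request:
move_arm:
  series: [0,0,0,0.1,0,0,0,0,0,0,0,0,0,0]

```text
time: 26.82
tool_pos: [0.6059, -0.0228, 0.0937]
tcp_rot: [2.222, 2.221, 0.004]
wrist_force: [-0.0, 0.6, -2.5]
width: 0.263
grip_force: 59.3
```

Request:
move_arm:
  series: [0,0,0,0.1,0,0,0,0,0,0,0,0,0,0]

```text
time: 27.08
tool_pos: [0.606, -0.0227, 0.0928]
tcp_rot: [2.222, 2.221, 0.004]
wrist_force: [0.2, -0.1, -0.8]
width: 0.263
grip_force: 59.8
```

Request:
move_arm:
  series: [3.2,0,0,0,0,0,0,5,0,0,0,0,0,0,5,0,0,-2,0,0,0,5,0,0,-4,0,0,0,5,0,0,-4,0,0,0]

```text
time: 27.7
tool_pos: [0.6058, -0.0229, 0.1951]
tcp_rot: [2.221, 2.221, 0.005]
wrist_force: [0.3, -0.3, 0.3]
width: 0.588
grip_force: 0.0
```

Request:
move_arm:
  series: [6,0,-4,-3,0,0,0,6,0,-5,0,0,0,0,6,0,0,0,0,0,0,6,0,0,0,0,0,0]

```text
time: 28.2
tool_pos: [0.5164, -0.023, 0.224]
tcp_rot: [2.22, 2.219, 0.007]
wrist_force: [0.0, -0.0, -0.5]
width: 0.701
grip_force: 0.0
```

```bash
python3 - <<'E'
from h import *
c,w=wr()
s=read_camera("scene");cs=calibration("scene")
print("spots w",circ(c,w,"white",(0,0,640,400),.05,300))
print("spots s",circ(cs,s,"white",(280,220,365,275),.05)[:4],"knob",circ(cs,s,"orange",(285,190,365,290),.104,8)[:6])
print("knob w",circ(c,w,"orange",(0,0,640,400),.11,60)[:6],"handle w",circ(c,w,"red",(0,0,640,400),.123,60)[:3])
print("tab s",circ(cs,s,"black",(283,205,365,278),.05)[:1])
to(.475,-.025,.16)
cv2.imwrite("pics/w8.png",cv2.resize(np.vstack([w,s]),(480,600))[:,:,::-1])
E
```

```text
spots w [array([ 0.2114,  0.8096, -0.0437,  0.0295]), array([ 0.1946,  0.3251, -0.0244,  0.0177]), array([ 0.0903,  0.5098, -0.2422,  0.0008]), array([ 0.0665,  0.5612, -0.1472,  0.0042]), array([3.410e-02, 6.171e-01, 6.680e-02, 1.000e-04]), array([3.390e-02, 5.308e-01, 9.190e-02, 3.000e-04]), array([ 3.360e-02,  6.076e-01, -2.210e-02,  3.000e-04]), array([ 0.0157,  0.3551, -0.2438,  0.0037]), array([1.380e-02, 5.591e-01, 2.770e-02, 1.000e-04])]
spots s [array([ 3.240e-02,  6.056e-01, -2.160e-02,  2.000e-04]), array([3.230e-02, 6.153e-01, 6.800e-02, 3.000e-04]), array([3.170e-02, 5.286e-01, 9.320e-02, 2.000e-04])] knob [array([ 0.0149,  0.6052, -0.0223,  0.0021]), array([0.0143, 0.5284, 0.0895, 0.0019])]
knob w [array([ 0.0574,  0.2785, -0.1908,  0.0006]), array([ 0.0142,  0.6033, -0.0224,  0.0015]), array([1.190e-02, 5.293e-01, 8.670e-02, 4.000e-04])] handle w [array([ 0.0152,  0.4795, -0.0218,  0.002 ])]
tab s [array([0.1206, 0.5599, 0.0288, 0.0014])]
t 28.3 shift [-0.21 -4.21  6.32] turn [ 0.2 -0.1 -0. ] pos [ 0.5169 -0.023   0.2234]
```

View pics/w8.png

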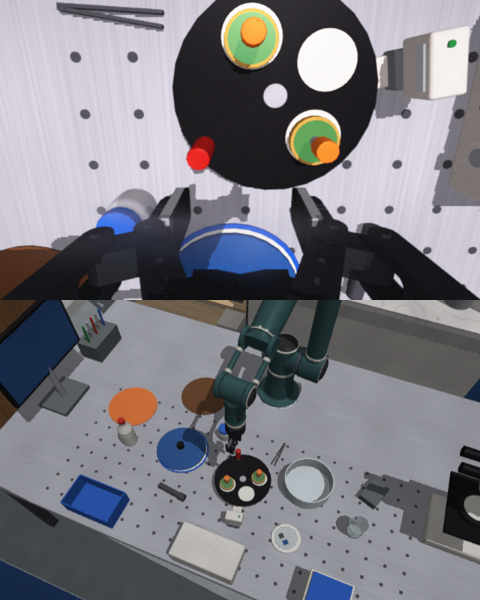

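Both carriers stand upright on their circles, knobs at (253,30) and (327,152) in the wrist half. The handle is at (198,157), the stage is unmoved and the lid is on the mat. Now to the handle.

Request:
move_arm:
  series: [6,-0.5,-4.1,0,0.2,0,0,6,0,0,4,0,0,0,6,0,0,4,0,0,0,6,0,0,2,0,0,0,6,0,0,0,0,0,0]
  grip_force: 30

```text
time: 28.92
tool_pos: [0.4736, -0.0276, 0.1204]
tcp_rot: [-2.217, -2.217, 0.004]
wrist_force: [0.2, 0.0, 0.5]
width: 0.7
grip_force: 0.0
```

```bash
python3 - <<'E'
from h import *
to(.476,-.028,.093)
C=np.array([.5588,.0278])
ph=np.radians(np.r_[214,218,226,np.arange(238,593,15)])
P=np.c_[np.sin(ph),np.cos(ph)]*10
acc=np.zeros(2)
for i,p in enumerate(P[1:]):
    d=np.round(p-P[0]-acc,1);acc+=d;print(round(np.degrees(ph[i+1])),d, end=" | ")
E
```

```text
t 28.93 shift [-0.05  0.26  2.74] turn [-0.4 -0.1 -0. ] pos [ 0.4736 -0.0276  0.1204]
218 [-0.6  0.4] | 226 [-1.   0.9] | 238 [-1.3  1.7] | 253 [-1.1  2.4] | 268 [-0.4  2.5] | 283 [0.2 2.6] | 298 [1.  2.5] | 313 [1.5 2.1] | 328 [2.  1.7] | 343 [2.4 1.1] | 358 [2.5 0.4] | 373 [ 2.6 -0.3] | 388 [ 2.5 -0.9] | 403 [ 2.1 -1.5] | 418 [ 1.7 -2. ] | 433 [ 1.1 -2.4] | 448 [ 0.4 -2.6] | 463 [-0.3 -2.6] | 478 [-0.9 -2.4] | 493 [-1.5 -2.1] | 508 [-2.  -1.7] | 523 [-2.4 -1.1] | 538 [-2.6 -0.4] | 553 [-2.6  0.2] | 568 [-2.4  1. ] | 583 [-2.1  1.5] |
```

Request:
move_arm:
  series: [6,0,0.2,1.5,-0.4,0,0,6,0,0,1.1,0,0,0,0,0,0,0,0,0,0,0,0,0,0,0,0,0,0,0,0,0,0,0,0]

```text
time: 29.55
tool_pos: [0.4761, -0.028, 0.0971]
tcp_rot: [2.22, 2.22, 0.006]
wrist_force: [-3.2, -1.7, 4.8]
width: 0.269
grip_force: 30.0
```

Request:
move_arm:
  series: [0,0,0,0,0,0,0,0,0,0,0,0,0,0]

```text
time: 29.8
tool_pos: [0.4762, -0.028, 0.0971]
tcp_rot: [2.22, 2.219, 0.006]
wrist_force: [-5.1, -1.7, 6.2]
width: 0.271
grip_force: 30.2
```

```bash
python3 - <<'E'
from h import *
to(.476,-.028,.093)
E
```

```text
t 29.8 shift [-0.   -0.02  0.41] turn [ 0.3 -0.1 -0. ] pos [ 0.4762 -0.028   0.0971]
```

Request:
move_arm:
  series: [0,-0.6,0.4,0,0,0,0,0,-1.0,0.9,0,0,0,0,0,-1.3,1.7,0,0,0,0,0,-1.1,2.4,0,0,0,0,0,-0.4,2.5,0,0,0,0]

```text
time: 30.42
tool_pos: [0.5557, -0.0712, 0.0971]
tcp_rot: [2.223, 2.219, 0.009]
wrist_force: [-3.9, 8.5, 6.6]
width: 0.271
grip_force: 30.1
```

Request:
move_arm:
  series: [0,0.2,2.6,0,0,0,0,0,1.0,2.5,0,0,0,0,0,1.5,2.1,0,0,0,0,0,2.0,1.7,0,0,0,0,0,2.4,1.1,0,0,0,0]

```text
time: 31.05
tool_pos: [0.654, -0.0004, 0.0971]
tcp_rot: [-2.222, -2.22, -0.002]
wrist_force: [-10.7, -0.9, 6.8]
width: 0.272
grip_force: 30.4
```

```bash
python3 - <<'E'
from h import *
to(.5588+.1*np.cos(np.radians(343)),.0278+.1*np.sin(np.radians(343)),.097)
s=read_camera("scene");cs=calibration("scene");c,w=wr()
print("spots s",circ(cs,s,"white",(280,220,365,275),.05)[:4],"knob",circ(cs,s,"orange",(285,190,365,290),.104,8)[:6])
print("red s",circ(cs,s,"red",(270,190,380,290),.12,5)[:3],"red w",circ(c,w,"red",(0,0,640,400),.12,30)[:3],read_state()["wrist_force"])
cv2.imwrite("pics/s9.png",cv2.resize(np.vstack([w,s]),(480,600))[:,:,::-1])
E
```

```text
t 31.05 shift [-0.1   0.05  0.01] turn [ 0.  -0.1 -0. ] pos [ 6.54e-01 -4.00e-04  9.71e-02]
spots s [array([3.220e-02, 4.905e-01, 5.070e-02, 3.000e-04])] knob [array([0.0152, 0.5707, 0.0991, 0.0022])]
red s [] red w [array([0.0177, 0.6555, 0.0117, 0.0025])] [-5.53819446  3.26302062  4.28024275]
```

Request:
move_arm:
  series: [0,2.5,0.4,0,0,0,0,0,2.6,-0.3,0,0,0,0,0,2.5,-0.9,0,0,0,0,0,2.1,-1.5,0,0,0,0,0,1.7,-2.0,0,0,0,0]

```text
time: 31.78
tool_pos: [0.6126, 0.1132, 0.0972]
tcp_rot: [2.218, 2.218, 0.008]
wrist_force: [-0.5, -7.7, 0.8]
width: 0.273
grip_force: 30.1
```

Request:
move_arm:
  series: [0,1.1,-2.4,0,0,0,0,0,0.4,-2.6,0,0,0,0,0,-0.3,-2.6,0,0,0,0,0,-0.9,-2.4,0,0,0,0,0,-1.5,-2.1,0,0,0,0]

```text
time: 32.4
tool_pos: [0.4914, 0.1036, 0.0972]
tcp_rot: [2.221, 2.22, 0.015]
wrist_force: [2.7, 2.8, 0.2]
width: 0.272
grip_force: 30.2
```

Request:
move_arm:
  series: [0,-2.0,-1.7,0,0,0,0,0,-2.4,-1.1,0,0,0,0,0,-2.6,-0.4,0,0,0,0,0,-2.6,0.2,0,0,0,0,0,0,0,0,0,0,0]

```text
time: 33.02
tool_pos: [0.4614, 0.0041, 0.0971]
tcp_rot: [2.221, 2.217, 0.008]
wrist_force: [-3.5, -3.3, 6.7]
width: 0.27
grip_force: 31.0
```

```bash
python3 - <<'E'
from h import *
p=read_state()["tool_pos"][:2]-[.5588,.0278];print(np.degrees(np.arctan2(p[1],p[0]))+360,np.hypot(*p),read_state()["wrist_force"])
E
```

```text
193.67283859015194 0.10023674333251019 [-3.51474105 -3.34479153  6.72057485]
```

Request:
move_arm:
  series: [0,-2.4,1.0,0,0,0,0,0,-1.1,0.7,0,0,0,0,0,-0.6,0.5,0,0,0,0,0,0,0,0,0,0,0]

```text
time: 33.52
tool_pos: [0.4832, -0.0368, 0.0971]
tcp_rot: [2.219, 2.219, 0.004]
wrist_force: [-4.8, -7.1, 7.0]
width: 0.269
grip_force: 31.0
```

Request:
move_arm:
  series: [0,-0.5,0.4,0,0,0,0,0,0,0,0,0,0,0,0,0,0,0,0,0,0]

```text
time: 33.9
tool_pos: [0.4872, -0.0412, 0.0971]
tcp_rot: [2.219, 2.219, 0.006]
wrist_force: [-4.1, -5.2, 6.2]
width: 0.272
grip_force: 30.9
```

```bash
python3 - <<'E'
from h import *
p=read_state()["tool_pos"][:2]-[.5588,.0278];print(np.degrees(np.arctan2(p[1],p[0]))+360,np.hypot(*p),read_state()["wrist_force"])
s=read_camera("top");ct=calibration("top");b=blobs(s,"white",(295,120,325,143),20);print(b,[onz(ct,x[1:],.08) for x in b])
E
```

```text
223.9521741267332 0.09944645593381121 [-4.10365685 -5.16467228  6.20730616]
[(126, 308.2397891963109, 131.29776021080366)] [array([0.73164406, 0.06126048, 0.08      ])]
```

Request:
move_arm:
  series: [0,-0.4,0.4,0,0,0,0,0,0,0,0,0,0,0]

```text
time: 34.2
tool_pos: [0.4913, -0.0451, 0.0971]
tcp_rot: [2.219, 2.219, 0.006]
wrist_force: [-4.4, -4.9, 5.5]
width: 0.268
grip_force: 30.9
```

Request:
move_arm:
  series: [0,-0.4,0.4,0,0,0,0,0,0,0,0,0,0,0]

```text
time: 34.45
tool_pos: [0.4929, -0.0467, 0.097]
tcp_rot: [-2.22, -2.217, -0.005]
wrist_force: [-12.4, 4.7, 13.9]
width: 0.268
grip_force: 31.8
```

Request:
move_arm:
  series: [0,-0.3,0.4,0,0,0,0,0,0,0,0,0,0,0]

```text
time: 34.7
tool_pos: [0.4932, -0.0469, 0.0969]
tcp_rot: [-2.214, -2.21, -0.001]
wrist_force: [-22.2, 14.3, 25.8]
width: 0.273
grip_force: 33.1
```

Stop reached: the force jumped and the motion ceased at about 588°. I'll relax, release, rise and look.

Request:
move_arm:
  series: [0,0.5,-0.6,0,0,0,0,0,0,0,0,0,0,0,4,0,0,0,0,0,0,6,0,0,0,0,0,0,6,0,0,-3,0,0,0]

```text
time: 35.33
tool_pos: [0.4911, -0.046, 0.1241]
tcp_rot: [-2.22, -2.219, -0.003]
wrist_force: [0.2, -1.0, 0.7]
width: 0.702
grip_force: 0.0
```

Request:
move_arm:
  series: [6,0,0,-4,0,0,0,6,0,0,-4,0,0,0,4.5,3,2,-2,0,0,0,4.5,0,0,0,0,0,0,4.5,0,0,0,0,0,0]

```text
time: 35.95
tool_pos: [0.5122, -0.0168, 0.2257]
tcp_rot: [2.22, 2.221, 0.006]
wrist_force: [0.4, -0.2, -0.4]
width: 0.526
grip_force: 0.0
```

```bash
python3 - <<'E'
from h import *
c,w=wr()
s=read_camera("scene");cs=calibration("scene")
print("spots w",[x for x in circ(c,w,"white",(0,0,640,400),.05,300) if .03<x[0]<.036])
print("spots s",circ(cs,s,"white",(280,215,365,275),.05)[:4],"knob",circ(cs,s,"orange",(285,190,365,290),.104,8)[:6])
print("knob w",circ(c,w,"orange",(0,0,640,400),.11,60)[:6],"red w",circ(c,w,"red",(0,0,640,400),.123,60)[:3])
to(.5,.1,.16)
cv2.imwrite("pics/w10.png",cv2.resize(np.vstack([w,s]),(480,600))[:,:,::-1])
E
```

```text
spots w [array([3.410e-02, 6.047e-01, 8.030e-02, 1.000e-04]), array([3.400e-02, 5.149e-01, 8.230e-02, 2.000e-04]), array([ 3.360e-02,  6.184e-01, -7.900e-03,  3.000e-04])]
spots s [array([3.220e-02, 6.031e-01, 8.150e-02, 3.000e-04]), array([ 3.21e-02,  6.17e-01, -6.90e-03,  2.00e-04]), array([3.200e-02, 5.131e-01, 8.360e-02, 2.000e-04])] knob [array([0.0152, 0.514 , 0.0792, 0.0013]), array([ 0.0144,  0.6171, -0.008 ,  0.0016])]
knob w [array([ 0.015 ,  0.6143, -0.0086,  0.0012]), array([1.150e-02, 5.144e-01, 7.770e-02, 1.000e-04])] red w [array([ 0.0164,  0.4942, -0.0386,  0.0023])]
t 36.05 shift [11.71 -1.18  6.52] turn [ 0.1 -0.1 -0. ] pos [ 0.5116 -0.0172  0.225 ]
```

View pics/w10.png

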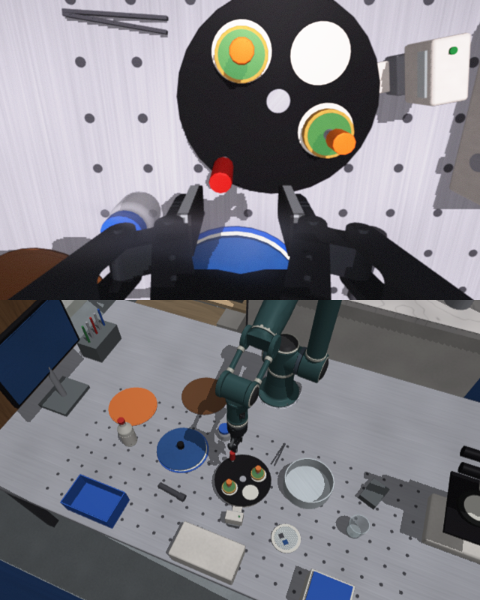

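The carriers are still upright on their circles, knobs at (240,50) and (343,143), and the handle at its stop. Now carrier A goes back to the pot.

Request:
move_arm:
  series: [4.5,5,0.2,0,0,0,0,4.5,4.6,0.1,2,0,0,0,4.5,0,0,4,0,0,0,4.5,0,0,3,0,0,0,4.5,0,0,0,0,0,0]
  grip_force: 60

```text
time: 36.67
tool_pos: [0.5127, 0.0786, 0.1329]
tcp_rot: [-2.22, -2.219, 0.003]
wrist_force: [-0.0, 0.2, 0.7]
width: 0.526
grip_force: 0.0
```

```bash
python3 - <<'E'
from h import *
to(.5145,.079,.09)
E
```

```text
t 36.67 shift [0.04 0.19 4.29] turn [-0.2 -0.  -0. ] pos [0.5127 0.0786 0.1329]
```

Request:
move_arm:
  series: [4.5,0,0.1,2.5,0,0,0,4.5,0,0,1.7,0,0,0,4.5,0,0,0,0,0,0,0,0,0,0,0,0,0,0,0,0,0,0,0,0]

```text
time: 37.3
tool_pos: [0.5182, 0.0793, 0.096]
tcp_rot: [2.219, 2.219, 0.01]
wrist_force: [-0.7, -0.0, 2.3]
width: 0.254
grip_force: 59.2
```

Request:
move_arm:
  series: [0,0,0,0,0,0,0,0,0,0,0,0,0,0]

```text
time: 37.55
tool_pos: [0.5183, 0.0793, 0.0959]
tcp_rot: [2.219, 2.219, 0.01]
wrist_force: [-1.2, -0.2, 6.8]
width: 0.257
grip_force: 59.6
```

Request:
move_arm:
  series: [0,0,0,-1,0,0,0,0,0,0,-3,0,0,0,0,0,0,-3,0,0,0,0,3,-0.7,0,0,0,0,0,4,-1,0,0,0,0]

```text
time: 38.17
tool_pos: [0.5004, 0.1494, 0.1656]
tcp_rot: [2.222, 2.216, 0.01]
wrist_force: [0.6, 0.3, -2.6]
width: 0.256
grip_force: 59.2
```

```bash
python3 - <<'E'
from h import *
to(.477,.237,.06)
E
```

```text
t 38.17 shift [ 8.73 -2.44 10.56] turn [ 0.4 -0.1 -0.1] pos [0.5004 0.1494 0.1656]
```

Request:
move_arm:
  series: [0,4,-1.2,0,0.4,0,0,0,4,-1.2,0,0,0,0,0,0.7,0,0,0,0,0,0,0,0,3,0,0,0,0,0,0,3,0,0,0]

```text
time: 38.8
tool_pos: [0.4766, 0.2361, 0.1047]
tcp_rot: [-2.22, -2.221, -0.002]
wrist_force: [-1.0, 0.2, -1.4]
width: 0.259
grip_force: 59.2
```

Request:
move_arm:
  series: [0,0,0,3,0,0,0,0,0,0,1,0,0,0,0,0,0,0,0,0,0]

```text
time: 39.17
tool_pos: [0.4757, 0.2358, 0.0644]
tcp_rot: [-2.22, -2.219, 0.002]
wrist_force: [-0.1, 0.8, -0.9]
width: 0.253
grip_force: 59.1
```

```bash
python3 - <<'E'
from h import *
to(.477,.237,.052)
E
```

```text
t 39.17 shift [0.12 0.14 1.24] turn [-0.2 -0.1 -0. ] pos [0.4757 0.2358 0.0644]
```

Request:
move_arm:
  series: [0,0.1,0.1,0.6,0,0,0,0,0,0,0.4,0,0,0,0,0,0,0.1,0,0,0,0,0,0,0,0,0,0]

```text
time: 39.67
tool_pos: [0.477, 0.2374, 0.0541]
tcp_rot: [-2.22, -2.219, -0.0]
wrist_force: [0.1, -0.4, -2.2]
width: 0.259
grip_force: 59.1
```

Request:
move_arm:
  series: [0,0,0,0.1,0,0,0,0,0,0,0,0,0,0]

```text
time: 39.92
tool_pos: [0.4769, 0.2374, 0.0529]
tcp_rot: [-2.22, -2.219, 0.0]
wrist_force: [-0.6, -0.1, -2.0]
width: 0.256
grip_force: 59.1
```

Request:
move_arm:
  series: [0,0,0,0.1,0,0,0,0,0,0,0,0,0,0]

```text
time: 40.17
tool_pos: [0.477, 0.2375, 0.0521]
tcp_rot: [-2.22, -2.219, -0.0]
wrist_force: [-0.0, -0.3, 0.3]
width: 0.263
grip_force: 59.6
```

Request:
move_arm:
  series: [3.2,0,0,0,0,0,0,4.5,0,0,0,0,0,0,4.5,0,0,-2,0,0,0,4.5,0,0,-5,0,0,0,4.5,0,0,-5,0,0,0]

```text
time: 40.8
tool_pos: [0.4768, 0.237, 0.1728]
tcp_rot: [-2.22, -2.219, 0.002]
wrist_force: [0.8, -0.4, 0.6]
width: 0.526
grip_force: 0.0
```

Request:
move_arm:
  series: [4.5,-4,2.5,-5,0,0,0,4.5,-5,3,0,0,0,0,4.5,-5,3,0,0,0,0,4.5,-5,3,0,0,0,0,4.5,-5,2,0,0,0,0]

```text
time: 41.42
tool_pos: [0.6111, -0.0011, 0.217]
tcp_rot: [-2.221, -2.22, -0.001]
wrist_force: [-0.2, 1.1, 0.2]
width: 0.525
grip_force: 0.0
```

Request:
move_arm:
  series: [4.5,-0.5,0.4,0,0,0,0,4.5,0,0,0,0,0,0,4.5,0,0,0,0,0,0]

```text
time: 41.8
tool_pos: [0.6133, -0.003, 0.2166]
tcp_rot: [-2.218, -2.22, -0.0]
wrist_force: [0.1, 0.2, 0.0]
width: 0.528
grip_force: 0.0
```

```bash
python3 - <<'E'
from h import *
c,w=wr()
s=read_camera("scene");cs=calibration("scene")
print("knob s stage",circ(cs,s,"orange",(285,190,365,290),.104,8)[:6],"pot",circ(cs,s,"orange",(360,190,460,290),.060,8)[:6])
print("knob w",circ(c,w,"orange",(0,0,640,400),.11,60)[:6])
to(.6167,-.008,.09)
E
```

```text
knob s stage [array([ 0.0144,  0.6171, -0.008 ,  0.0016])] pot [array([0.0131, 0.4791, 0.2379, 0.0021])]
knob w [array([ 0.0134,  0.6189, -0.0079,  0.0012])]
t 41.9 shift [-0.54  0.36 12.67] turn [-0.1 -0.1  0.1] pos [ 0.6134 -0.0029  0.2167]
```

Request:
move_arm:
  series: [4.5,-0.5,0.4,3,0,0,0,4.5,0,0,4,0,0,0,4.5,0,0,2,0,0,0,4.5,0,0,0,0,0,0]

```text
time: 42.4
tool_pos: [0.6161, -0.0084, 0.1248]
tcp_rot: [-2.217, -2.218, 0.004]
wrist_force: [-0.1, 0.3, 0.4]
width: 0.528
grip_force: 0.0
```

```bash
python3 - <<'E'
from h import *
to(.6173,-.008,.09)
E
```

```text
t 42.4 shift [0.03 0.14 3.48] turn [-0.3 -0.1  0. ] pos [ 0.6161 -0.0084  0.1248]
```

Request:
move_arm:
  series: [4.5,0,0.1,2,-0.3,0,0,4.5,0,0,1.4,0,0,0,4.5,0,0,0,0,0,0,0,0,0,0,0,0,0,0,0,0,0,0,0,0]

```text
time: 43.02
tool_pos: [0.6196, -0.0092, 0.0939]
tcp_rot: [2.22, 2.219, 0.008]
wrist_force: [-0.6, 0.4, 1.8]
width: 0.262
grip_force: 59.2
```

Request:
move_arm:
  series: [0,0,0,0,0,0,0,0,0,0,0,0,0,0]

```text
time: 43.28
tool_pos: [0.6197, -0.0091, 0.0938]
tcp_rot: [2.22, 2.219, 0.008]
wrist_force: [0.5, -0.3, 4.1]
width: 0.259
grip_force: 59.5
```

Request:
move_arm:
  series: [0,0,0,-1,0,0,0,0,0,0,-3,0,0,0,0,0,0,-4,0,0,0,0,0,0,-2,0,0,0,0,5,-2,0,0,0,0]

```text
time: 43.9
tool_pos: [0.6009, 0.0388, 0.1952]
tcp_rot: [2.223, 2.212, 0.011]
wrist_force: [0.3, 1.3, -1.6]
width: 0.258
grip_force: 59.1
```

```bash
python3 - <<'E'
from h import *
to(.4555,.350,.18)
E
```

```text
t 43.9 shift [ 31.05 -14.7    1.42] turn [ 0.5 -0.1 -0.3] pos [0.6009 0.0388 0.1952]
```

Request:
move_arm:
  series: [0,5,-2.4,0,0.5,0,-0.3,0,5,-2.4,0,0,0,0,0,5,-2.4,0,0,0,0,0,5,-2.4,0,0,0,0,0,5,-2.4,0,0,0,0]

```text
time: 44.52
tool_pos: [0.4759, 0.2914, 0.1928]
tcp_rot: [-2.212, -2.223, 0.006]
wrist_force: [0.4, 0.6, -1.5]
width: 0.26
grip_force: 59.1
```

Request:
move_arm:
  series: [0,4,-1.8,0,0,0,0,0,2,-0.9,0,0,0,0,0,0,0,3,0,0,0,0,0,0,3,0,0,0,0,0,0,0,0,0,0]

```text
time: 45.15
tool_pos: [0.4469, 0.3484, 0.13]
tcp_rot: [-2.211, -2.223, 0.017]
wrist_force: [0.3, -0.3, -2.5]
width: 0.262
grip_force: 59.1
```

```bash
python3 - <<'E'
from h import *
to(.4555,.350,.0498);print(read_state()["width"])
E
```

```text
t 45.15 shift [0.18 0.96 8.01] turn [-0.7  0.2  0.3] pos [0.4469 0.3484 0.13  ]
0.2622634120384056
```

Request:
move_arm:
  series: [0,0.1,0.8,0,-0.7,0.2,0.3,0,0,0,3,0,0,0,0,0,0,3,0,0,0,0,0,0,1,0,0,0,0,0,0,0,0,0,0]

```text
time: 45.78
tool_pos: [0.4589, 0.3518, 0.0643]
tcp_rot: [2.221, 2.22, 0.014]
wrist_force: [-0.1, 0.5, -1.4]
width: 0.262
grip_force: 59.1
```

```bash
python3 - <<'E'
from h import *
to(.4555,.350,.0498);print(read_state()["width"])
E
```

```text
t 45.77 shift [-0.18 -0.35  1.44] turn [ 0.4 -0.3 -0. ] pos [0.4589 0.3518 0.0643]
0.2622432054493999
```

Request:
move_arm:
  series: [0,-0.1,-0.2,0.6,0.5,-0.3,0,0,0,0,0.5,0,0,0,0,0,0,0.1,0,0,0,0,0,0,0,0,0,0]

```text
time: 46.28
tool_pos: [0.4564, 0.3507, 0.0518]
tcp_rot: [-2.221, -2.22, 0.002]
wrist_force: [-0.2, 0.1, -2.2]
width: 0.259
grip_force: 59.1
```

Request:
move_arm:
  series: [0,0,0,0.1,0,0,0,0,0,0,0,0,0,0]

```text
time: 46.52
tool_pos: [0.4563, 0.3507, 0.0507]
tcp_rot: [-2.221, -2.22, 0.002]
wrist_force: [-0.5, 0.4, -2.0]
width: 0.264
grip_force: 59.1
```

Request:
move_arm:
  series: [0,0,0,0.1,0,0,0,0,0,0,0,0,0,0]

```text
time: 46.78
tool_pos: [0.4564, 0.3508, 0.05]
tcp_rot: [-2.221, -2.22, 0.002]
wrist_force: [-1.5, -1.2, 0.3]
width: 0.256
grip_force: 59.4
```

Request:
move_arm:
  series: [3.2,0,0,0,0,0,0,4.5,0,0,0,0,0,0,4.5,0,0,-2,0,0,0,4.5,0,0,-5,0,0,0,4.5,0,0,-5,0,0,0]

```text
time: 47.4
tool_pos: [0.4565, 0.3507, 0.1721]
tcp_rot: [-2.221, -2.22, 0.001]
wrist_force: [0.7, 1.3, 0.4]
width: 0.529
grip_force: 0.0
```

Request:
move_arm:
  series: [7,-4,0.2,-5,0,0,0,7,-4,0,-2,0,0,0,7,0,0,0,0,0,0,7,0,0,0,0,0,0]

```text
time: 47.9
tool_pos: [0.4586, 0.2719, 0.2392]
tcp_rot: [-2.221, -2.219, -0.0]
wrist_force: [0.5, -0.0, -0.1]
width: 0.819
grip_force: 0.0
```

```bash
python3 - <<'E'
from h import *
c,w=wr("w12r");s=read_camera("scene");cs=calibration("scene")
print("knob w",circ(c,w,"orange",(0,0,640,400),.066,60)[:6],"s",circ(cs,s,"orange",(360,190,460,290),.060,8)[:6])
print("lid knob s",circ(cs,s,"black",(225,175,265,205),.045)[:2],"lid/mat",circ(cs,s,"blue",(200,160,283,235),.011)[:1])
to(.502,-.292,.23)
cv2.imwrite("pics/w12.png",cv2.resize(np.vstack([w,s]),(480,600))[:,:,::-1])
print(proj(c,[[.461,.292,.072]]))
E
```

```text
knob w [array([0.0134, 0.4766, 0.2397, 0.0011]), array([1.140e-02, 4.568e-01, 3.495e-01, 1.000e-04])] s [array([0.0133, 0.4794, 0.2378, 0.0017]), array([0.0128, 0.4577, 0.3519, 0.0021])]
lid knob s [array([ 0.0177,  0.5047, -0.2952,  0.0026])] lid/mat [array([ 0.1191,  0.5048, -0.2901,  0.0012])]
t 48.0 shift [-56.41   4.38   0.78] turn [-0.2  0.   0. ] pos [0.458  0.2721 0.2378]
[[322.33973213 162.95426379]]
```

View pics/w12.png

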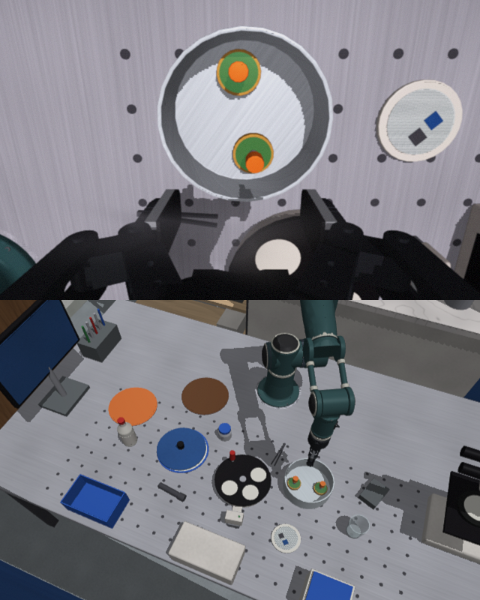

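The two carriers stand upright in the pot, knobs at (238,72) and (254,163), and the stage is empty. Next I measure the pot rim centre for the lid.

```bash
python3 - <<'E'
from h import *
c=calibration("wrist");w=cv2.imread("pics/w12r.png",0)
e=cv2.Canny(w,40,120);ys,xs=np.nonzero(e)
P=np.array([onz(c,p,.072)[:2] for p in np.c_[xs,ys].astype(float)])
for lo,hi in((.103,.109),(.097,.1025)):
    C=np.array([.461,.292])
    for _ in range(15):
        r=np.hypot(*(P-C).T);Q=P[(r>lo)&(r<hi)]
        s=np.linalg.lstsq(np.c_[2*Q,np.ones(len(Q))],(Q**2).sum(1),rcond=None)[0];C=s[:2]
    print(C,np.sqrt(s[2]+C@C),len(Q))
E
```

```text
[0.46151113 0.29090544] 0.10506755499171747 536
[0.4623316  0.29314447] 0.09965868791579093 1146
```

Request:
move_arm:
  series: [7,-6,0.4,0,0,0,0,7,-6,0.4,0,0,0,0,7,-6,0.4,0,0,0,0,7,-6,0.4,0,0,0,0,7,-6,0.5,0,0,0,0]

```text
time: 48.62
tool_pos: [0.4792, -0.0293, 0.2374]
tcp_rot: [-2.218, -2.221, 0.003]
wrist_force: [0.6, -0.1, 0.1]
width: 0.819
grip_force: 0.0
```

Request:
move_arm:
  series: [7,-6,0.5,0,0,0,0,7,-6,0.5,0,0,0,0,7,-6,0.5,0,0,0,0,7,-5,0.5,0,0,0,0,7,-2,0,0,0,0,0]

```text
time: 49.25
tool_pos: [0.4995, -0.2801, 0.2369]
tcp_rot: [-2.221, -2.217, 0.003]
wrist_force: [-0.4, 1.4, -0.2]
width: 0.82
grip_force: 0.0
```

Request:
move_arm:
  series: [7,0,0,0,0,0,0,7,0,0,0,0,0,0]

```text
time: 49.5
tool_pos: [0.4994, -0.2766, 0.2378]
tcp_rot: [-2.218, -2.22, 0.001]
wrist_force: [-0.8, 1.2, -0.6]
width: 0.818
grip_force: 0.0
```

```bash
python3 - <<'E'
from h import *
c,w=wr()
print("lid/mat",circ(c,w,"blue",(150,0,500,400),.011)[:1],"knob",blobs(w,"black",(250,130,390,250),200),circ(c,w,"black",(250,130,390,250),.047,200)[:3])
to(.5015,-.2915,.034)
E
```

```text
lid/mat [array([ 0.1177,  0.5029, -0.2925,  0.0012])] knob [(779, 322.25246041934105, 200.49336756525457)] [array([ 0.0162,  0.5013, -0.298 ,  0.0008])]
t 49.55 shift [-1.52  0.25 20.4 ] turn [-0.1 -0.1  0.1] pos [ 0.4995 -0.2765  0.2381]
```

Request:
move_arm:
  series: [7,-1.6,0.2,2,0,0,0,7,0,0,5,0,0,0,7,0,0,5,0,0,0,7,0,0,5,0,0,0,7,0,0,0,0,0,0]
  grip_force: 75

```text
time: 50.18
tool_pos: [0.4966, -0.2914, 0.0626]
tcp_rot: [-2.212, -2.213, 0.006]
wrist_force: [-0.3, -0.2, -0.8]
width: 0.819
grip_force: 0.0
```

```bash
python3 - <<'E'
from h import *
to(.5015,-.293,.033)
E
```

```text
t 50.17 shift [-0.18  0.52  2.95] turn [-0.7 -0.4  0. ] pos [ 0.4966 -0.2914  0.0626]
```

Request:
move_arm:
  series: [7,-0.1,0.3,2,-0.6,-0.3,0,7,0,0,0.6,0,0,0,7,0,0,0,0,0,0,0,0,0,0,0,0,0,0,0,0,0,0,0,0]

```text
time: 50.8
tool_pos: [0.5042, -0.2957, 0.0435]
tcp_rot: [2.214, 2.214, 0.003]
wrist_force: [-5.6, 0.3, 3.2]
width: 0.398
grip_force: 2.1
```

Request:
move_arm:
  series: [0,0,0,0,0,0,0,0,0,0,0,0,0,0,0,0,0,0,0,0,0]

```text
time: 51.18
tool_pos: [0.5043, -0.2958, 0.0439]
tcp_rot: [2.214, 2.214, 0.003]
wrist_force: [-3.2, 0.3, 6.2]
width: 0.34
grip_force: 73.6
```

Request:
move_arm:
  series: [0,0,0,-1,0,0,0,0,0,0,-3,0,0,0,0,0,0,-4,0,0,0,0,0,0,-5,0,0,0,0,0,0,-5,0,0,0]

```text
time: 51.8
tool_pos: [0.502, -0.294, 0.2236]
tcp_rot: [2.216, 2.215, 0.004]
wrist_force: [0.7, -0.4, -2.7]
width: 0.339
grip_force: 74.5
```

Request:
move_arm:
  series: [0,3,0,0,0,0,0,0,5,-0.4,0,0,0,0,0,5,-0.4,0,0,0,0,0,5,-0.4,0,0,0,0,0,5,-0.4,0,0,0,0]

```text
time: 52.42
tool_pos: [0.486, -0.0628, 0.2211]
tcp_rot: [2.215, 2.214, 0.004]
wrist_force: [1.1, -0.6, -2.9]
width: 0.34
grip_force: 74.8
```

```bash
python3 - <<'E'
from h import *
to(.4615,.292,.1);print(read_state()["width"])
E
```

```text
t 52.42 shift [35.54 -2.58 11.91] turn [ 0.5  0.3 -0. ] pos [ 0.486  -0.0628  0.2211]
0.3398920188706985
```

Request:
move_arm:
  series: [0,6,-0.4,0,0.4,0.3,0,0,6,-0.4,0,0,0,0,0,6,-0.4,0,0,0,0,0,6,-0.5,0,0,0,0,0,5,-0.5,0,0,0,0]

```text
time: 53.05
tool_pos: [0.4639, 0.2278, 0.2208]
tcp_rot: [2.22, 2.221, 0.003]
wrist_force: [0.2, -0.7, -2.7]
width: 0.334
grip_force: 74.7
```

Request:
move_arm:
  series: [0,4,-0.3,0,0,0,0,0,2,0,0,0,0,0,0,0,0,0,0,0,0,0,0,0,0,0,0,0]

```text
time: 53.55
tool_pos: [0.4618, 0.2844, 0.2205]
tcp_rot: [2.221, 2.219, 0.0]
wrist_force: [1.2, 0.3, -3.0]
width: 0.335
grip_force: 74.7
```

```bash
python3 - <<'E'
from h import *
to(.4615,.292,.113);print(read_state()["width"])
c,w=wr("w13");p=read_state()["tool_pos"]
m=mask(w,"blue");k=max(cv2.findContours(m,cv2.RETR_EXTERNAL,cv2.CHAIN_APPROX_NONE)[0],key=cv2.contourArea)
k=cv2.convexHull(k)[:,0].astype(float);k=k[(k[:,0]>2)&(k[:,0]<637)&(k[:,1]>2)&(k[:,1]<250)]
P=np.array([onz(c,q,p[2]-.033)[:2] for q in k])
s=np.linalg.lstsq(np.c_[2*P,np.ones(len(P))],(P**2).sum(1),rcond=None)[0]
print("lid centre",s[:2],np.sqrt(s[2]+s[:2]@s[:2]),len(P))
E
```

```text
t 53.55 shift [ 0.77 -0.04 10.75] turn [ 0.1  0.1 -0. ] pos [0.4618 0.2844 0.2205]
0.3346031414249109
lid centre [0.461955   0.28059253] 0.11191526402392375 38
```

View pics/w13.png

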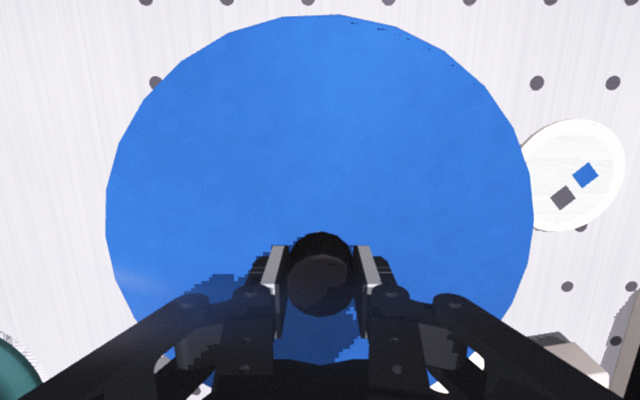

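The lid is held level between the pads at (320,272). Its centre reads about 3 mm to -y of the TCP, so I'll compensate while lowering.

Request:
move_arm:
  series: [0,1.0,0,0,0.1,0.1,0,0,0,0,3,0,0,0,0,0,0,3,0,0,0,0,0,0,2.5,0,0,0,0,0,0,0,0,0,0]

```text
time: 54.22
tool_pos: [0.46, 0.2944, 0.1333]
tcp_rot: [-2.221, -2.218, 0.006]
wrist_force: [0.5, -0.8, -2.1]
width: 0.336
grip_force: 74.6
```

```bash
python3 - <<'E'
from h import *
to(.4617,.2945,.113);print(read_state()["width"])
E
```

```text
t 54.23 shift [0.01 0.18 2.03] turn [-0.3  0.1 -0.1] pos [0.46   0.2944 0.1333]
0.3356421015628473
```

Request:
move_arm:
  series: [0,0,0.1,1,-0.3,0.1,0,0,0,0,0.7,0,0,0,0,0,0,0,0,0,0,0,0,0,0,0,0,0]

```text
time: 54.72
tool_pos: [0.4631, 0.296, 0.1192]
tcp_rot: [2.221, 2.22, 0.011]
wrist_force: [0.3, -0.3, -3.2]
width: 0.338
grip_force: 74.6
```

```bash
python3 - <<'E'
from h import *
to(.4617,.2945,.113)
E
```

```text
t 54.73 shift [-0.15 -0.15  0.62] turn [ 0.3 -0.2 -0. ] pos [0.4631 0.296  0.1192]
```

Request:
move_arm:
  series: [0,-0.1,-0.1,0.3,0.4,-0.2,0,0,0,0,0.2,0,0,0,0,0,0,0,0,0,0]

```text
time: 55.1
tool_pos: [0.4619, 0.2949, 0.1137]
tcp_rot: [-2.221, -2.22, 0.002]
wrist_force: [-0.2, -0.1, -2.8]
width: 0.34
grip_force: 74.8
```

Request:
move_arm:
  series: [0,0,0,0.1,0,0,0,0,0,0,0,0,0,0]

```text
time: 55.35
tool_pos: [0.4618, 0.295, 0.1131]
tcp_rot: [-2.221, -2.22, 0.002]
wrist_force: [-2.4, 0.2, 1.4]
width: 0.34
grip_force: 75.3
```

Request:
move_arm:
  series: [0,0,0,0.1,0,0,0,0,0,0,0,0,0,0]

```text
time: 55.6
tool_pos: [0.4618, 0.295, 0.1129]
tcp_rot: [-2.221, -2.22, 0.001]
wrist_force: [-4.7, -1.4, 6.8]
width: 0.339
grip_force: 76.0
```

Request:
move_arm:
  series: [4.5,0,0,0,0,0,0,7,0,0,0,0,0,0,7,0,0,-2,0,0,0,7,0,0,-4,0,0,0,7,0,0,-5,0,0,0]

```text
time: 56.22
tool_pos: [0.4613, 0.2942, 0.2213]
tcp_rot: [-2.221, -2.22, 0.006]
wrist_force: [-0.5, -0.0, -0.4]
width: 0.814
grip_force: 0.0
```

Request:
move_arm:
  series: [7,2,0,-2,0,0,0,7,0,0,0,0,0,0,7,0,0,0,0,0,0]

```text
time: 56.6
tool_pos: [0.4613, 0.3139, 0.24]
tcp_rot: [-2.22, -2.22, 0.006]
wrist_force: [-0.8, -0.3, -1.2]
width: 0.822
grip_force: 0.0
```

```bash
python3 - <<'E'
from h import *
c,w=wr();s=read_camera("scene");cs=calibration("scene");t=read_camera("top");ct=calibration("top")
print("lid w",circ(c,w,"blue",(100,0,500,400),.08,3000)[:1],"s",circ(cs,s,"blue",(370,200,455,275),.08)[:1],"t",circ(ct,t,"blue",(215,160,285,230),.08)[:1])
print(read_state()["tool_pos"])
cv2.imwrite("pics/w14.png",cv2.resize(np.vstack([w,s]),(480,600))[:,:,::-1])
E
```

```text
lid w [array([1.122e-01, 4.626e-01, 2.907e-01, 2.000e-04])] s [array([0.1124, 0.4631, 0.291 , 0.0007])] t [array([0.0975, 0.4659, 0.269 , 0.0187])]
[0.46113775 0.31367593 0.23957179]
```

View pics/w14.png

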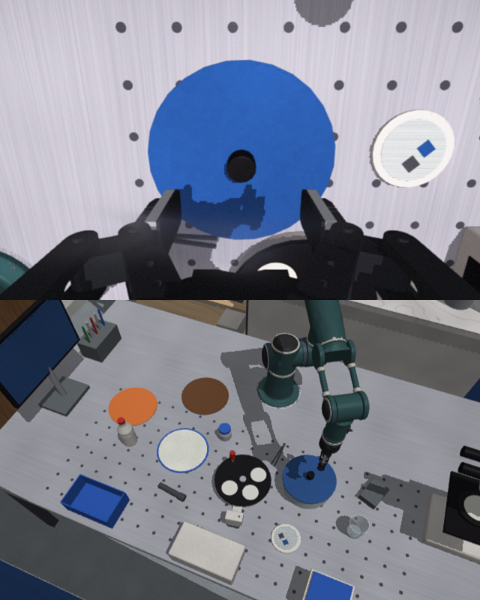

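The lid lies flat on the pot (241,165), within about 2 mm of centre. The mat and stage are clear and everything else is in place, so I'm handing in.

```bash
python3 -c "
from workcell import *
print(finish_job())"
```

```text
the job is handed in; nothing more can be done
None
```

The job is handed in at about 57 s of the 210 s: both carriers rode the stage past the sensor to its stop and stand upright in the pot again, and the lid is back on the pot within about 2 mm of centre. The lid was knocked off-centre on the mat early on and I laid it straight again.

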